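Tip a flat zip case over onto the display step

TASK

The flat hard-shell zip case lies window side down on the desk in front of the display step, and it is too wide to pick up. Slide it against the front of the step, tip it up on its long edge there and over onto the lower tier so that its window faces up, then push it back until it sits flush and square against the upper tier. The moulded shell is thin: push it gently and never press hard enough to dent it, and leave the other goods standing where they are.

Things in the scene. Friction and masses are not known exactly. Their poses are not given: they have to be found in the camera images.
- case: Flat rigid zip case with half-round edges, 180 x 150 x 32 mm (x, y, z), 0.3 to 0.6 kg, friction about 0.6. Origin at its centre. Starts flat on the desk, z axis up: plain back up, the face with the clear window over steel tools (-z) down; turned over, z points down. A long side (along x) faces the step, within 18 degrees of parallel, about 20 to 110 mm from it. Over 30 N dents it.
- step: Fixed two-tier display step of white board, 340 mm wide (x). Origin at desk level, mid-length at the foot of its upright front face; x runs along that face, y points level into the step (roughly the robot's left). Lower tier: top 22 mm up, from y = 0 to 170 mm. Upper tier: upright face at y = 170 mm, top 62 mm up, 110 mm deep. Tipped just past upright, the case leans on the front edge by itself.
- flask: Steel vacuum flask with black lid, 66 mm across, 162 mm tall, origin at the centre of its base; stands on the upper tier, leave it alone.
- jar: Glass jar with steel lid, 68 mm across, 85 mm tall, origin at the centre of its base; stands on the upper tier, leave it alone.
- tall_carton: Small upright carton, 52 x 52 x 120 mm, origin at the centre of its base; stands on the desk, leave it alone.
- mug: White mug, 80 mm across, 90 mm tall, origin at the centre of its base; stands on the desk, leave it alone.
There are look-alikes about, which are no part of the job. There is more than one size of the case; the one meant has the size given above.

How it is judged (in metres and radians):
On the way, in this order (a step that is already met when the one before it is completed fails the run):
1. the case is tipped up on its long edge against the front of the step (angle between case's own z axis and vertical between 1.2 and 1.95 rad and angle between the x axis of case and the x axis of step, either way round below 0.2 rad and y of case in the frame of step between -0.07 and 0.03 m and height (world z) of case below 0.095 m), for 0.1 s.
2. the case lies window up on the lower tier (angle between case's own z axis and vertical above 3.05 rad and height (world z) of case between 0.035 and 0.042 m), for 0.1 s.
At the end, for the whole second after the job is handed in: The case lies flat, window up, at rest on the lower tier, wholly over it, its inner long side within 4 mm of the upper tier's face and parallel to it within 3 degrees (angle between case's own z axis and vertical above 3.08 rad and height (world z) of case between 0.035 and 0.041 m and y of case in the frame of step between 0.091 and 0.098 m and x of case in the frame of step between -0.08 and 0.08 m and angle between the x axis of case and the x axis of step, either way round below 0.05 rad and linear speed of case below 0.01 m/s); the robot touches nothing.
It fails at once if the robot presses the case with more than 30 N (contact force between any of the fingers, the arm and case above 30 N).
It fails at once if a bystander is moved by more than 15 mm or tipped (distance of any of flask, jar, tall_carton, mug from where it was at the start of the episode above 0.015 m or angle between any of flask, jar, tall_carton, mug's own z axis and vertical above 0.3 rad).
It also fails if it takes over 72 s, if anything falls off the work surface, if the arm or the gripper's body presses on something with over 40 N, if the wrist force passes 120 N, or if a joint passes its speed limit or range.

ROBOT

A 6-joint arm with a two-finger parallel gripper is mounted at the origin on the work surface. World frame = base frame: x ahead of the robot, y to its left, z up, the work surface at z = 0. Lengths are in m, angles in degrees, forces in N, time in s.
With the tool pointing down it reaches from about 0.35 to 0.925 m from the base axis. Payload 6.4 kg.
Tool frame: the origin (TCP) lies midway between the tips of the shut fingers; the grasp point (between the pads) lies 19 mm behind it; z points along the fingers, y is the direction in which the jaws open and shut (so a half turn about z gives the same grasp; the last joint's range is limited). The gripper opens to 85 mm and grips with 20 to 120 N. Pads are 22 mm wide; open, the fingers measure 114 mm over their backs; the gripper's body (76 mm by 85 mm) begins 54 mm behind the grasp point. The pads swing forward as they close: fully open they stand 13 mm farther back than shut.
Start: joints at [-84.689, 14.043, 89.255, -0, 76.702, -9.975], TCP at [0.171, -0.627, 0.231] pointing down, gripper open.
Joint ranges: [-179.41, 179.41], [-58.25, 129.5], [7.25, 145.43], [-54.29, 234.29], [11.92, 165.04], [-157.13, 157.13]. Speed limits (degrees/s): [147.25, 147.25, 180, 180, 180, 180].

INTERFACE

Orientations are given as [roll, pitch, yaw] about the fixed x, y, z axes, in that order (R = Rz(yaw) Ry(pitch) Rx(roll)).
In Python, from cell import get_obs, grab_frame, sign_off gives the robot as it stands.
- The arm moves only by the tool apply_moves, never from a script. Its arguments are lists of equal length, an entry for each row: "delta_rot": the turn, a rotation vector about the tool's x, y, z in units of 6 degrees (1.0 is 6 degrees), a list of three; "linear": the shift along the tool's x, y, z in units of 50 mm (1.0 is 50 mm), a list of three; "fingers": the finger opening in mm, from 0 to 85.4. A call has 1 to 12 rows; each row shifts and turns the pose as measured when the row begins, along the tool's axes as they then stand; what a row does not reach is not made up. A row lasts 1/10 s, in which the tool goes at most 50 mm and 8.59 degrees, less where a joint would pass 70% of its speed; a pose out of reach is approached as far as the arm can. A call is refused whole if a number of a shift passes 1 or a number of a turn 1, either way. A call with a gripper value outside its range is refused whole. The fingers move at their own pace and stop on an object; the grip force is fixed at half the most. Time passes only in rows, so rows that do not move let the fingers close. It gives the time, the measured TCP pose, the force and the opening at its end, in the units of the state.
- get_obs(): the state, without advancing time (a new reading comes with each control period).
- grab_frame(name): name is "scene" or "top" or "wrist"; returns a dict with "frame" (384x512x3 uint8, red, green, blue), "fx", "fy", "cx", "cy" (pixels), "rvec" (rotation vector, rad) and "tvec" (3), from world to camera coordinates, as OpenCV has them; the wrist camera has in their place "tool_from_camera" (4x4, takes a point from camera to tool coordinates, whose origin is the TCP and whose axes are the flange's). Camera axes: x right, y down, z forward; pixel columns grow to the right and rows downward; lengths in m; the calibration is good to about 2 mm. A picture is of the moment at which its call begins: read the wrist's pose just before it. There is no depth.
- sign_off(): hands the job in, once; it reports no verdict.
The state is a dict: "time_s": time; "qpos": joint angles; "dq": joint speeds; "joint_efforts": joint torques, N m; "tcp_pos": TCP position; "ee_rot": TCP orientation; "wrist_force": force on the tool from outside, world axes, zero at the start; "ft_torque": the same for the moment, N m; "grip_width": opening from 0.0 (shut) to 1.0 (fully open).
Only numpy, scipy, OpenCV 4.12 (cv2) and the standard library are available. Lean on these libraries where they do the work, as an engineer would, in place of code of your own. Each camera call takes 0.05 s, during which the arm holds its last target.

## Working session

There is one attempt and no reset: what is moved stays moved. The work goes in short steps, Python scripts to look and compute and a tool call to move; the robot and the scene stay as the last step left them, time stands still between calls to the robot, and variables do not carry over. Pictures are saved under pics/ and viewed, and the job is handed in when it is done.

Besides the shell and the picture viewer there is one more tool, called after "Call:" as name(argument=value, ...) on one line, values as JSON. apply_moves: Moves the arm, as the interface text tells. Its arguments: {"type":"object","properties":{"delta_rot":{"type":"array","items":{"type":"array","items":{"type":"number"}}},"linear":{"type":"array","items":{"type":"array","items":{"type":"number"}}},"fingers":{"type":"array","items":{"type":"number"}}},"required":["delta_rot","linear","fingers"]}

```bash
mkdir -p pics; ls
python3 - <<'E'
from cell import *
import cv2
o=get_obs();print(o)
for n in("scene","top","wrist"):
    g=grab_frame(n);cv2.imwrite(f"pics/{n}0.png",g["frame"][:,:,::-1])
    print({k:v for k,v in g.items() if k!="frame"})
E
```

```text
pics
{'time_s': 0.0, 'qpos': array([-8.46895891e+01,  1.40850962e+01,  8.93251624e+01,  9.07197122e-04,
        7.67037595e+01, -9.97420033e+00]), 'dq': array([-0.03499295, -0.0556549 ,  0.05078948, -0.03443173,  0.0155612 ,
        0.0518909 ]), 'joint_efforts': array([-1.99856069e-03, -4.29515862e+01, -3.26129472e+01, -2.23224270e-04,
        5.48984841e-03, -7.50471600e-06]), 'tcp_pos': array([ 0.17131618, -0.62642901,  0.23016707]), 'ee_rot': array([-1.79887858e+02, -2.06175776e-02,  1.52843815e+01]), 'wrist_force': array([ 1.42300622,  0.25111443, -0.49041199]), 'ft_torque': array([-0.00766805,  0.03882423, -0.007822  ]), 'grip_width': 0.9973345055981211}
{'fx': 466.56909537294536, 'fy': 466.56909537294536, 'cx': 249.64852006076958, 'cy': 187.2691301730863, 'rvec': array([ 1.56659177,  1.7093054 , -0.941241  ]), 'tvec': array([ 0.16416809, -0.18274095,  1.89858501])}
{'fx': 496.0211926678939, 'fy': 496.0211926678939, 'cx': 255.64298778350647, 'cy': 199.71146928586586, 'rvec': array([ 2.0853068 , -2.13394441,  0.23504835]), 'tvec': array([-0.14534509,  0.46681328,  1.98014168])}
{'fx': 318.7757765978785, 'fy': 318.7757765978785, 'cx': 255.55960952234562, 'cy': 190.15268013265913, 'tool_from_camera': array([[-4.19894796e-04, -9.62930400e-01, -2.69749641e-01,
         6.77426285e-02],
       [ 9.99999845e-01, -5.02757772e-04,  2.38094889e-04,
        -4.24173856e-04],
       [-3.64887535e-04, -2.69749500e-01,  9.62930462e-01,
        -1.41803957e-01],
       [ 0.00000000e+00,  0.00000000e+00,  0.00000000e+00,
         1.00000000e+00]])}
```

View pics/scene0.png

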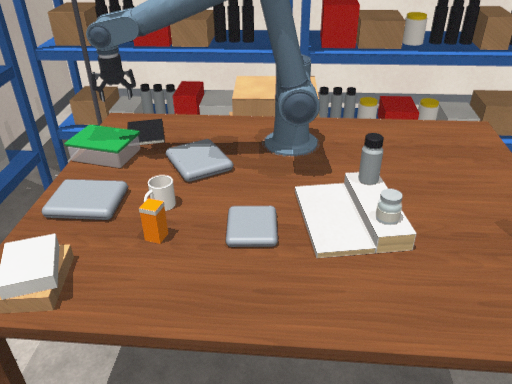

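View pics/top0.png

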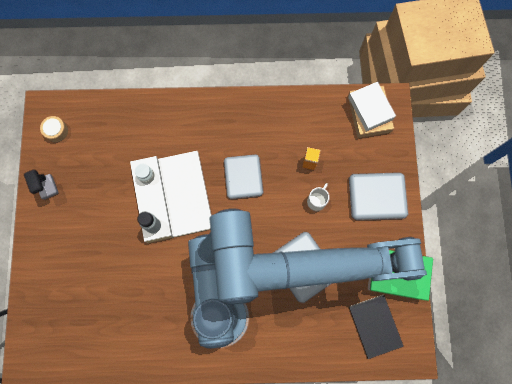

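View pics/wrist0.png

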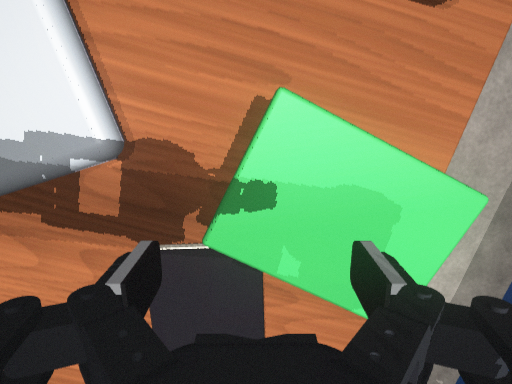

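Candidates for the case, in the top view: (243,177) in front of the step, about 36x42 px ≈ 150x180 mm; (378,196), about 55x45 px, too large; (305,265), under the arm and not in front of the step. I choose (243,177) and check it in a close crop.

```bash
cat > h.py <<'E'
from cell import *
import cv2, numpy as np
from scipy.spatial.transform import Rotation as R
def shot(n,fn=None,crop=None,s=1):
    o=get_obs(); g=grab_frame(n); im=g["frame"][:,:,::-1]
    if crop: 
        x0,y0,x1,y1=crop; im=im[y0:y1,x0:x1]
    if s!=1: im=cv2.resize(im,None,fx=s,fy=s,interpolation=cv2.INTER_CUBIC)
    if fn: cv2.imwrite("pics/"+fn,im)
    return g,o
def cam(g,o=None):
    """returns R (cam->world), centre"""
    if "rvec" in g:
        Rc=cv2.Rodrigues(g["rvec"])[0]; return Rc.T,-Rc.T@g["tvec"]
    T=g["tool_from_camera"]; Rt=R.from_euler("xyz",o["ee_rot"],degrees=True).as_matrix()
    return Rt@T[:3,:3],Rt@T[:3,3]+o["tcp_pos"]
def ray(g,uv,o=None):
    A,c=cam(g,o); d=A@np.array([(uv[0]-g["cx"])/g["fx"],(uv[1]-g["cy"])/g["fy"],1]); return c,d/np.linalg.norm(d)
def onz(g,uv,z,o=None):
    c,d=ray(g,uv,o); return c+d*(z-c[2])/d[2]
def proj(g,P,o=None):
    A,c=cam(g,o); p=A.T@(np.asarray(P)-c); return np.array([g["fx"]*p[0]/p[2]+g["cx"],g["fy"]*p[1]/p[2]+g["cy"]])
def tri(obs):
    M=np.zeros((3,3));b=np.zeros(3)
    for c,d in obs:
        P=np.eye(3)-np.outer(d,d);M+=P;b+=P@c
    X=np.linalg.solve(M,b); return X,[np.linalg.norm((np.eye(3)-np.outer(d,d))@(X-c)) for c,d in obs]
E
python3 - <<'E'
from h import *
shot("top","top1.png",(120,135,270,255),5)
shot("scene","scene1.png",(215,125,415,260),4)
E
```

```text
(no output)
```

View pics/top1.png

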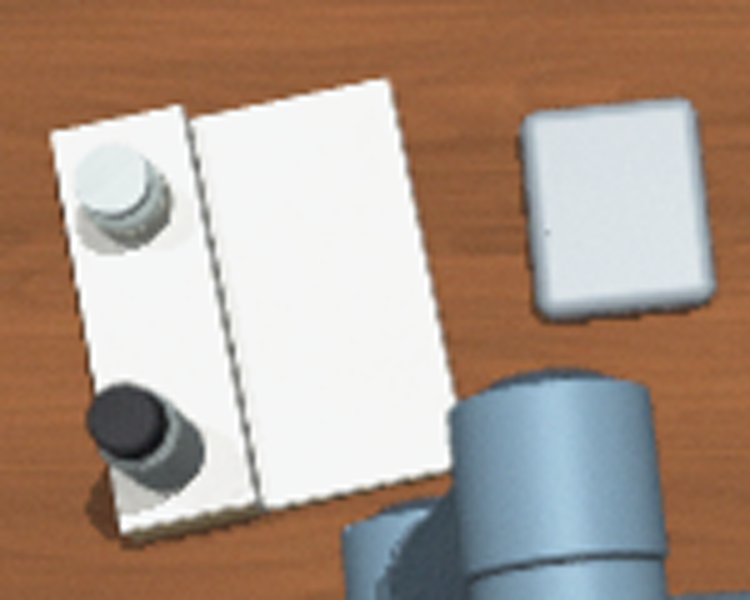

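View pics/scene1.png

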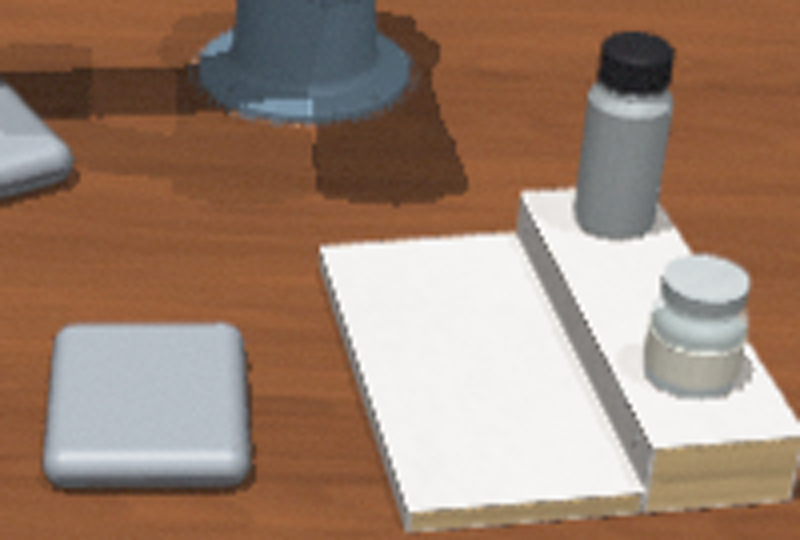

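Run:
```python
from h import *
gt,_=shot("top");gs,_=shot("scene")
T=lambda x,y:((x+.5)/5-.5+120,(y+.5)/5-.5+135)
S=lambda x,y:((x+.5)/4-.5+215,(y+.5)/4-.5+125)
np.set_printoptions(precision=4,suppress=True)
for n,a,b in [("front far",(388,80),(407,515)),("front near",(453,467),(320,247))]:
    X,r=tri([ray(gt,T(*a)),ray(gs,S(*b))]);print(n,X,r)
for a in [(388,80),(452,468)]: print("top z22",onz(gt,T(*a),.022))
for b in [(407,515),(320,247)]: print("scene z22",onz(gs,S(*b),.022))
for a in [(185,107),(258,500)]: print("upper top edge z62",onz(gt,T(*a),.062))
print("case top")
c=[onz(gt,T(*a),.016) for a in [(520,102),(694,95),(718,310),(540,324)]]
for p in c:print(p)
for i in range(4):
    d=c[(i+1)%4]-c[i];print(np.linalg.norm(d),np.degrees(np.arctan2(d[1],d[0])))
print("centre",np.mean(c,0))
cs=[onz(gs,S(*a),.016) for a in [(50,325),(243,323),(250,487),(43,487)]]
print("scene");
for p in cs:print(p)
# case upper face centre by triangulation
def ctr(g,pts,f): return np.mean([f(*p) for p in pts],0)
X,r=tri([ray(gt,T(618,208)),ray(gs,S(146,393))]);print(X,r)
```

```text
front far [0.6909 0.0887 0.0154] [np.float64(0.001196691912529175), np.float64(0.0011966919125291921)]
front near [0.3558 0.0284 0.0192] [np.float64(0.004663563141821532), np.float64(0.004663563141821521)]
top z22 [0.6887 0.0867 0.022 ]
top z22 [0.3543 0.0336 0.022 ]
scene z22 [0.6983 0.0893 0.022 ]
scene z22 [0.3609 0.0237 0.022 ]
upper top edge z62 [0.6559 0.2505 0.062 ]
upper top edge z62 [0.3255 0.1857 0.062 ]
case top
[ 0.6686 -0.0248  0.016 ]
[ 0.6715 -0.1728  0.016 ]
[ 0.4836 -0.1882  0.016 ]
[ 0.475  -0.0396  0.016 ]
0.14804909454160617 -88.87467795585601
0.1885598943956549 -175.31154339139067
0.14886693055898834 93.30930498026423
0.19418080922688644 4.3754210904945054
centre [ 0.5747 -0.1063  0.016 ]
scene
[ 0.4823 -0.1912  0.016 ]
[ 0.4682 -0.0362  0.016 ]
[ 0.6698 -0.0211  0.016 ]
[ 0.6811 -0.1689  0.016 ]
[ 0.5721 -0.1056  0.0208] [np.float64(0.0007944304097910207), np.float64(0.0007944304097910474)]
```

Call:
apply_moves(delta_rot=[[0, 0, -1], [0, 0, -1], [0, 0, -1], [0, 0, -1], [0, 0, -1], [0, 0, -1], [0, 0, -1], [0, 0, -1], [0, 0, -1], [0, 0, -1], [0, 0, -1], [0, 0, -1]], linear=[[0, 0, -0.1], [0, 0, -0.1], [0, 0, -0.1], [0, 0, -0.1], [0, 0, -0.1], [0, 0, -0.1], [0, 0, 0], [0, 0, 0], [0, 0, 0], [0, 0, 0], [0, 0, 0], [0, 0, 0]], fingers=[85, 85, 85, 85, 85, 85, 85, 85, 85, 85, 85, 85])

```text
time_s: 1.55
tcp_pos: [0.1713, -0.6264, 0.2616]
ee_rot: [-180.0, -0.1, 90.3]
wrist_force: [-0.4, 0.5, -0.2]
grip_width: 0.996
```

```bash
cat >> h.py <<'E'
def togo(pos,eul=None):
    o=get_obs(); Rt=R.from_euler("xyz",o["ee_rot"],degrees=True)
    print("t",o["time_s"],"tcp",np.round(o["tcp_pos"],4),"rpy",np.round(o["ee_rot"],2),"F",np.round(o["wrist_force"],1))
    if eul is not None:
        r=(Rt.inv()*R.from_euler("xyz",eul,degrees=True)).as_rotvec(degrees=True)/6; print("turn units",np.round(r,2))
    print("shift units",np.round(Rt.inv().apply(np.array(pos)-o["tcp_pos"])/0.05,2))
E
python3 -c "
from h import *
togo([.55,-.22,.26],[180,0,100])"
```

```text
t 1.55 tcp [ 0.1713 -0.6264  0.2616] rpy [-1.7999e+02 -1.0000e-01  9.0260e+01] F [-0.4  0.5 -0.2]
turn units [ 0.   -0.02 -1.62]
shift units [8.09 7.61 0.04]
```

Call:
apply_moves(delta_rot=[[0, 0, 0], [0, 0, 0], [0, 0, 0], [0, 0, 0], [0, 0, 0], [0, 0, 0], [0, 0, 0], [0, 0, 0], [0, 0, 0], [0, 0, 0], [0, 0, -0.8], [0, 0, -0.8]], linear=[[0.8, 0.8, 0], [0.8, 0.8, 0], [0.8, 0.8, 0], [0.8, 0.8, 0], [0.8, 0.8, 0], [0.8, 0.8, 0], [0.8, 0.8, 0], [0.8, 0.7, 0], [0.8, 0.7, 0], [0.8, 0.6, 0], [0, 0, 0], [0, 0, 0]], fingers=[85, 85, 85, 85, 85, 85, 85, 85, 85, 85, 85, 85])

```text
time_s: 2.75
tcp_pos: [0.5188, -0.2555, 0.2623]
ee_rot: [179.8, 0.1, 100.2]
wrist_force: [0.1, 0.4, 0.8]
grip_width: 0.994
```

```bash
python3 -c "
from h import *
togo([.55,-.22,.26],[180,0,100])
shot('wrist','w1.png',None,1.5);shot('top','top2.png',(120,85,345,255),3.5)"
```

```text
t 2.75 tcp [ 0.5188 -0.2555  0.2623] rpy [1.7984e+02 9.0000e-02 1.0015e+02] F [0.1 0.4 0.8]
turn units [0.03 0.02 0.03]
shift units [0.59 0.74 0.05]
```

View pics/w1.png

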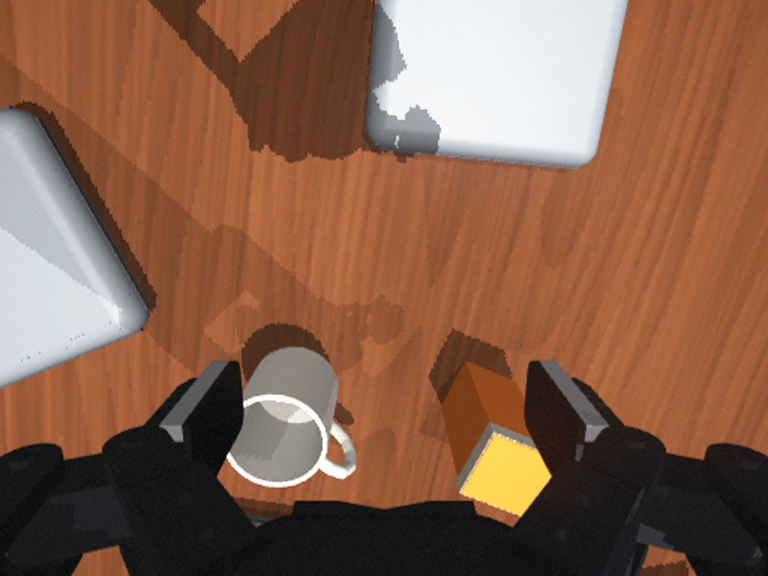

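View pics/top2.png

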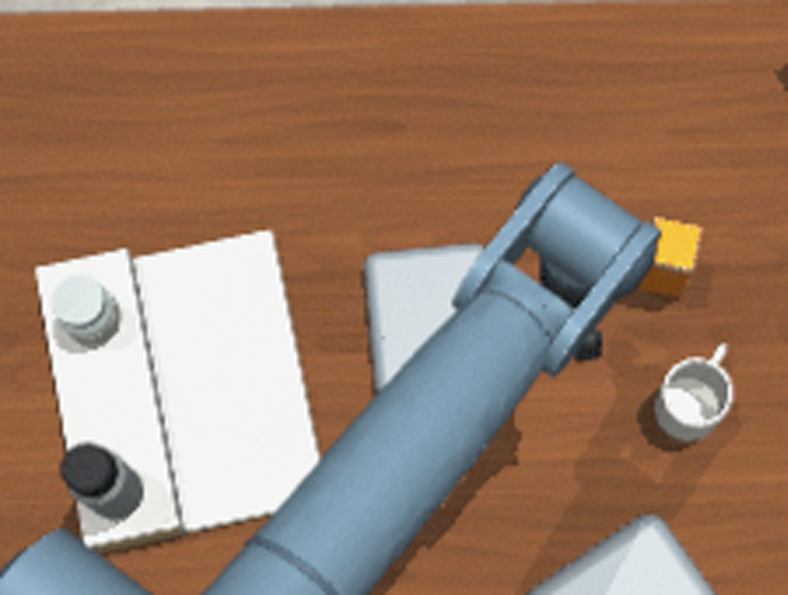

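Call:
apply_moves(delta_rot=[[0, 0, 0], [0, 0, 0], [0, 0, 0], [0, 0, 0], [0, 0, 0]], linear=[[0.9, 0.25, -0.2], [0.9, 0.25, -0.2], [0.9, 0.25, -0.2], [0.9, 0.25, -0.2], [0, 0, 0]], fingers=[85, 85, 85, 85, 85])

```text
time_s: 3.35
tcp_pos: [0.5372, -0.0677, 0.3034]
ee_rot: [179.8, 0.1, 98.7]
wrist_force: [-0.2, 0.2, 0.1]
grip_width: 0.995
```

```bash
python3 -c "
from h import *
togo([.55,-.22,.26],[180,0,100])
import pickle
g,o=shot('wrist','w2.png',None,1.5);pickle.dump((g,o),open('w2.pkl','wb'))"
```

```text
t 3.35 tcp [ 0.5372 -0.0677  0.3034] rpy [1.7981e+02 5.0000e-02 9.8750e+01] F [-0.2  0.2  0.1]
turn units [ 0.03  0.01 -0.21]
shift units [-3.05 -0.21  0.87]
```

View pics/w2.png

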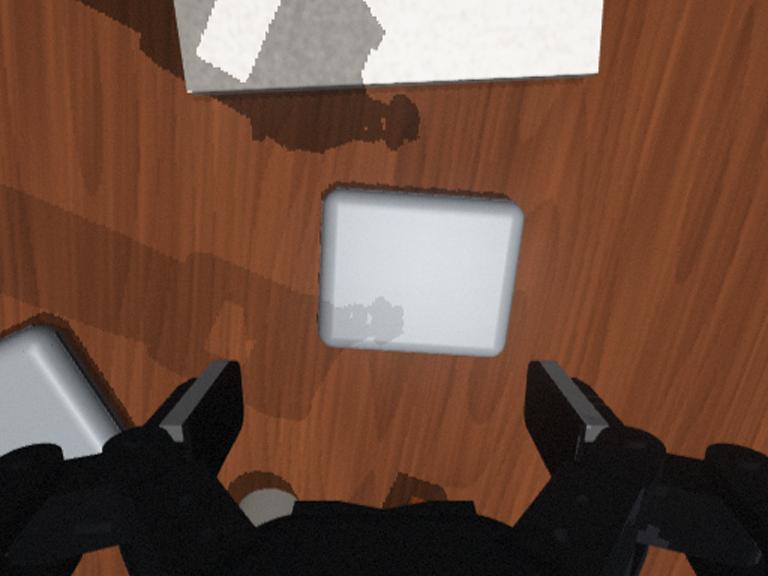

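Run:
```python
from h import *
import pickle
np.set_printoptions(precision=4,suppress=True)
g,o=pickle.load(open('w2.pkl','rb'))
W=lambda x,y:((x+.5)/1.5-.5,(y+.5)/1.5-.5)
a,b=[onz(g,W(*p),.022,o) for p in [(189,91),(599,72)]]
d=b-a;L=np.linalg.norm(d);yaw=np.arctan2(d[1],d[0]);print("step",a,b,L,np.degrees(yaw))
c=[onz(g,W(*p),.018,o) for p in [(321,185),(525,202),(505,357),(317,349)]]
m=(a+b)/2;m[2]=0
Rs=np.array([[np.cos(yaw),np.sin(yaw)],[-np.sin(yaw),np.cos(yaw)]])
for i in range(4):
    e=c[(i+1)%4]-c[i];print(c[i],"step frame",Rs@(c[i]-m)[:2],np.linalg.norm(e),np.degrees(np.arctan2(e[1],e[0])))
ce=np.mean(c,0);print("case",ce,Rs@(ce-m)[:2])
gt,_=shot("top");gs,_=shot("scene")
T=lambda x,y:((x+.5)/5-.5+120,(y+.5)/5-.5+135)
S=lambda x,y:((x+.5)/4-.5+215,(y+.5)/4-.5+125)
for n,w,t,s in [("far",(599,72),(388,80),(407,515)),("near",(189,91),(453,467),(320,247))]:
    print(n,tri([ray(g,W(*w),o),ray(gt,T(*t)),ray(gs,S(*s))]))
for n,w,t,s in [("TR",(510,205),(545,117),(235,465)),("BR",(490,345),(683,112),(65,465))]:
    print(n,tri([ray(g,W(*w),o),ray(gt,T(*t))]))
T2=lambda x,y:((x+.5)/3.5-.5+120,(y+.5)/3.5-.5+85)
for n,p,z in [("jar",(83,300),.147),("flask",(92,470),.224),("mug",(698,390),.09),("carton",(676,243),.12)]:
    X=onz(gt,T2(*p),z);print(n,X,Rs@(X-m)[:2])
```

```text
step [0.3615 0.023  0.022 ] [0.6919 0.0884 0.022 ] 0.33679997153815916 11.210471786605435
[ 0.4773 -0.0364  0.018 ] step frame [-0.0663 -0.0808] 0.18064890333072026 4.019647769497833
[ 0.6575 -0.0237  0.018 ] step frame [ 0.1129 -0.1034] 0.14904892449805196 -84.14950965141001
[ 0.6727 -0.172   0.018 ] step frame [ 0.099  -0.2518] 0.18213235474221318 -174.00282985379863
[ 0.4916 -0.191   0.018 ] step frame [-0.0824 -0.2352] 0.1552946933781938 95.26935862259229
case [ 0.5748 -0.1058  0.018 ] [ 0.0158 -0.1678]
far (array([0.6922, 0.0888, 0.0168]), [np.float64(0.0017014227107191718), np.float64(0.002223163991184953), np.float64(0.0009154867524208931)])
near (array([0.3574, 0.0267, 0.0186]), [np.float64(0.00431216577417698), np.float64(0.006655656580857184), np.float64(0.0031066676150191936)])
TR (array([ 0.6867, -0.0385, -0.1079]), [np.float64(0.006521307336229752), np.float64(0.006521307336229647)])
BR (array([ 0.6568, -0.1631,  0.015 ]), [np.float64(0.0001638429297419946), np.float64(0.00016384292974197176)])
jar [0.5708 0.2848 0.147 ] [0.0878 0.2161]
flask [0.3617 0.2533 0.224 ] [-0.1234  0.2259]
mug [ 0.464  -0.4111  0.09  ] [-0.1523 -0.4457]
carton [ 0.6314 -0.3904  0.12  ] [ 0.016 -0.458]
```

```bash
cat >> h.py <<'E'
YAW=11.0; M=np.array([.526,.056,0])
RS=R.from_euler("z",YAW,degrees=True)
def st(p): return RS.inv().apply(np.asarray(p)-M)   # world->step
def wo(p): return RS.apply(np.asarray(p))+M
def ori(a): return (R.from_euler("z",YAW+90,degrees=True)*R.from_euler("x",180,degrees=True)*R.from_euler("y",a,degrees=True)).as_euler("xyz",degrees=True)
def go(p,a):
    togo(wo(p),ori(a)); o=get_obs(); 
    print("step tcp",np.round(st(o["tcp_pos"]),4),"F step",np.round(RS.inv().apply(o["wrist_force"]),2))
    Rt=R.from_euler("xyz",o["ee_rot"],degrees=True); t=o["tcp_pos"]-RS.apply([0,0,0])
    print("tilt",np.round(np.degrees(np.arcsin(RS.inv().apply(Rt.apply([0,0,1]))[1])),2))
    print("leading corner step",np.round(st(o["tcp_pos"]+Rt.apply([.011,0,-.013])),4),"trailing",np.round(st(o["tcp_pos"]+Rt.apply([-.011,0,-.013])),4))
E
python3 -c "
from h import *
go([.016,-.285,.12],0);go([.016,-.285,.12],20)"
```

```text
t 3.5 tcp [ 0.5364 -0.0719  0.3013] rpy [-1.7999e+02  5.0000e-02  9.8510e+01] F [ 0.2 -0.  -0.7]
turn units [-0.    0.01 -0.42]
shift units [-3.12  0.74  3.63]
step tcp [-0.0142 -0.1275  0.3013] F step [ 0.2  -0.06 -0.7 ]
tilt -0.05
leading corner step [-0.0137 -0.1165  0.3143] trailing [-0.0147 -0.1385  0.3143]
t 3.5 tcp [ 0.5364 -0.0719  0.3013] rpy [-1.7999e+02  5.0000e-02  9.8510e+01] F [ 0.2 -0.  -0.7]
turn units [ 0.07  3.34 -0.41]
shift units [-3.12  0.74  3.63]
step tcp [-0.0142 -0.1275  0.3013] F step [ 0.2  -0.06 -0.7 ]
tilt -0.05
leading corner step [-0.0137 -0.1165  0.3143] trailing [-0.0147 -0.1385  0.3143]
```

Call:
apply_moves(delta_rot=[[0, 0, -0.1], [0, 0, -0.1], [0, 0, -0.1], [0, 0, -0.1], [0, 0.8, 0], [0, 0.8, 0], [0, 0.8, 0], [0, 0.9, 0], [0, 0, 0]], linear=[[-0.8, 0.2, 0], [-0.8, 0.2, 0], [-0.8, 0.2, 0], [-0.8, 0.2, 0.8], [0, 0, 0.8], [0, 0, 0.8], [0, 0, 0.6], [0, 0, 0.2], [0, 0, 0]], fingers=[85, 85, 85, 85, 85, 85, 85, 85, 85])

```text
time_s: 4.4
tcp_pos: [0.5931, -0.2291, 0.139]
ee_rot: [-179.8, -20.5, 99.1]
wrist_force: [-0.4, 0.2, 0.1]
grip_width: 0.992
```

```bash
python3 -c "
from h import *
go([.016,-.285,.03],20)"
```

```text
t 4.4 tcp [ 0.5931 -0.2291  0.139 ] rpy [-179.81  -20.52   99.14] F [-0.4  0.2  0.1]
turn units [ 0.08 -0.09 -0.29]
shift units [-0.62  0.09  2.1 ]
step tcp [ 0.0115 -0.2927  0.139 ] F step [-0.39  0.25  0.14]
tilt 20.51
leading corner step [ 0.0117 -0.2869  0.155 ] trailing [ 0.0111 -0.3075  0.1473]
```

Call:
apply_moves(delta_rot=[[0, 0, -0.15], [0, 0, -0.15], [0, 0, 0], [0, 0, 0], [0, 0, 0], [0, 0, 0]], linear=[[-0.2, 0, 0.5], [-0.2, 0, 0.5], [-0.2, 0.1, 0.5], [-0.1, 0, 0.5], [-0.1, 0, 0.5], [0, 0, 0]], fingers=[85, 85, 85, 85, 85, 85])

```text
time_s: 5.0
tcp_pos: [0.5978, -0.2325, 0.0076]
ee_rot: [179.3, -19.5, 100.5]
wrist_force: [-0.4, 0.3, 0.1]
grip_width: 0.991
```

```bash
python3 -c "
from h import *
go([.016,-.285,.0],20)
shot('wrist','w3.png',None,1.5);shot('scene','s3.png',(170,125,345,260),4.5)"
```

```text
t 5.0 tcp [ 0.5978 -0.2325  0.0076] rpy [179.32 -19.51 100.45] F [-0.4  0.3  0.1]
turn units [ 0.14  0.08 -0.09]
shift units [0.17 0.01 0.22]
step tcp [ 0.0154 -0.2969  0.0076] F step [-0.3   0.35  0.08]
tilt 19.51
leading corner step [ 0.0153 -0.2909  0.0236] trailing [ 0.0151 -0.3116  0.0162]
```

View pics/w3.png

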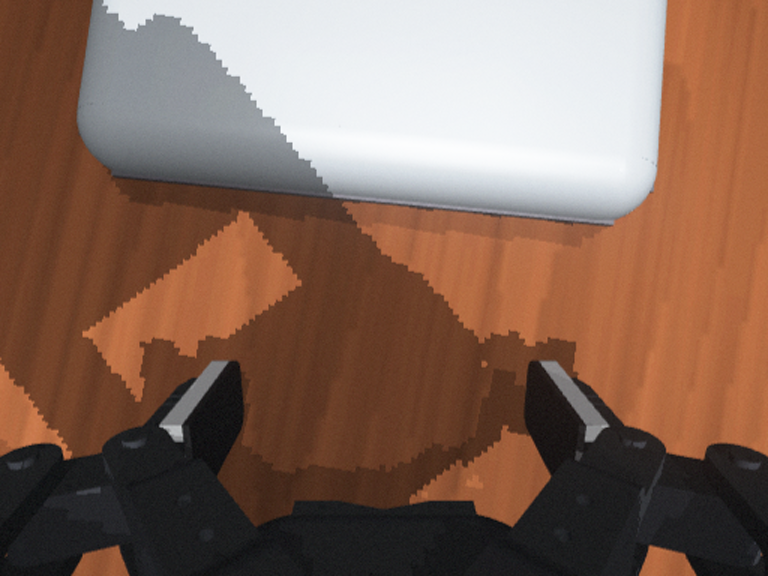

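View pics/s3.png

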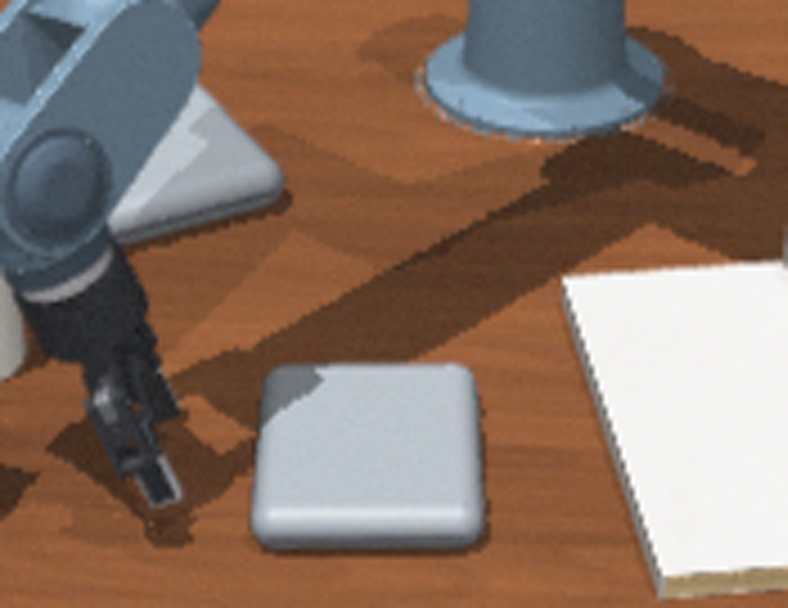

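Call:
apply_moves(delta_rot=[[0.07, 0.04, -0.05], [0.07, 0.04, -0.04], [0, 0, 0], [0, 0, 0], [0, 0, 0]], linear=[[-0.02, 0, 0.06], [-0.02, 0, 0.06], [-0.02, 0, 0.06], [-0.02, 0, 0.05], [0, 0, 0]], fingers=[85, 85, 85, 85, 85])

```text
time_s: 5.6
tcp_pos: [0.6043, -0.2381, 0.0055]
ee_rot: [179.2, -19.2, 101.3]
wrist_force: [-0.3, 0.5, -0.5]
grip_width: 1.003
```

```bash
python3 -c "
from h import *
go([.016,-.255,-.005],20)"
```

```text
t 5.6 tcp [ 0.6043 -0.2381  0.0055] rpy [179.25 -19.21 101.27] F [-0.3  0.5 -0.5]
turn units [0.11 0.13 0.04]
shift units [ 0.85 -0.1   0.52]
step tcp [ 0.0208 -0.3036  0.0055] F step [-0.16  0.55 -0.51]
tilt 19.21
leading corner step [ 0.0206 -0.2975  0.0214] trailing [ 0.0207 -0.3183  0.0141]
```

Call:
apply_moves(delta_rot=[[0, 0.1, 0]], linear=[[0.0, 0, 0.15]], fingers=[85])

```text
time_s: 5.7
tcp_pos: [0.6049, -0.2362, -0.0006]
ee_rot: [179.1, -19.7, 101.3]
wrist_force: [1.1, -0.3, -0.2]
grip_width: 0.991
```

Call:
apply_moves(delta_rot=[[0, 0, 0]], linear=[[0, 0, 0]], fingers=[85])

```text
time_s: 5.8
tcp_pos: [0.6039, -0.2354, -0.002]
ee_rot: [179.2, -19.9, 101.3]
wrist_force: [0.5, 0.0, -0.6]
grip_width: 0.996
```

```bash
python3 -c "
from h import *
go([.016,-.255,-.005],20)"
```

```text
t 5.8 tcp [ 0.6039 -0.2354 -0.002 ] rpy [179.24 -19.85 101.28] F [ 0.5  0.  -0.6]
turn units [0.11 0.02 0.04]
shift units [ 0.84 -0.1   0.37]
step tcp [ 0.0209 -0.3009 -0.002 ] F step [ 0.49 -0.06 -0.57]
tilt 19.85
leading corner step [ 0.0207 -0.295   0.0139] trailing [ 0.0208 -0.3157  0.0064]
```

Call:
apply_moves(delta_rot=[[0.1, 0, 0], [0, 0, 0], [0, 0, 0], [0, 0, 0], [0, 0, 0], [0, 0, 0]], linear=[[0, 0, 0.12], [0.15, -0.05, 0.05], [0.15, -0.05, 0.05], [0.1, 0, 0.035], [0.1, 0, 0.035], [0.1, 0, 0.035]], fingers=[85, 85, 85, 85, 85, 85])

```text
time_s: 6.4
tcp_pos: [0.5911, -0.2002, -0.0081]
ee_rot: [179.9, -19.9, 101.3]
wrist_force: [-0.3, 0.0, -1.0]
grip_width: 0.996
```

```bash
python3 -c "
from h import *
go([.016,-.255,-.005],20)"
```

```text
t 6.4 tcp [ 0.5911 -0.2002 -0.0081] rpy [179.94 -19.91 101.27] F [-0.3  0.  -1. ]
turn units [-0.01  0.02  0.04]
shift units [0.19 0.02 0.  ]
step tcp [ 0.015  -0.264  -0.0081] F step [-0.27  0.08 -1.04]
tilt 19.91
leading corner step [ 0.015  -0.258   0.0079] trailing [ 0.0151 -0.2787  0.0004]
```

Call:
apply_moves(delta_rot=[[0, 0, 0], [0, 0, 0], [0, 0, 0], [0, 0, 0], [0, 0, 0], [0, 0, 0], [0, 0, 0], [0, 0, 0]], linear=[[0.1, 0, -0.01], [0.1, 0, 0.035], [0.1, 0, 0.035], [0.1, 0, 0.035], [0.1, 0, 0.035], [0.1, 0, 0.035], [0.1, 0, 0.035], [0.1, 0, 0.035]], fingers=[85, 85, 85, 85, 85, 85, 85, 85])

```text
time_s: 7.2
tcp_pos: [0.5832, -0.1569, -0.0047]
ee_rot: [179.8, -19.7, 101.3]
wrist_force: [0.4, -1.5, -0.3]
grip_width: 0.998
```

```bash
python3 -c "
from h import *
go([.016,-.255,-.005],20)
shot('wrist','w4.png',None,1.5)"
```

```text
t 7.2 tcp [ 0.5832 -0.1569 -0.0047] rpy [179.82 -19.72 101.27] F [ 0.4 -1.5 -0.3]
turn units [0.01 0.05 0.04]
shift units [-0.66  0.01 -0.23]
step tcp [ 0.0155 -0.22   -0.0047] F step [ 0.07 -1.54 -0.33]
tilt 19.72
leading corner step [ 0.0155 -0.214   0.0112] trailing [ 0.0156 -0.2347  0.0038]
```

View pics/w4.png

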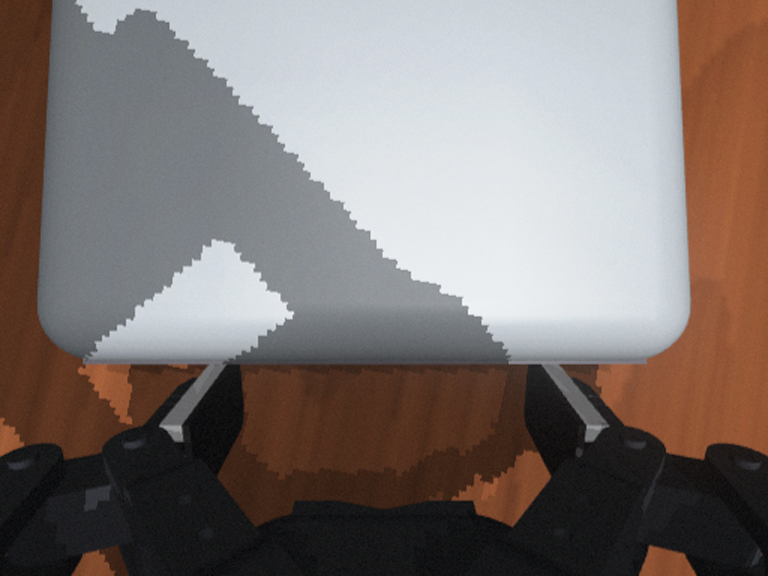

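Both fingertips touch the case's near edge, at (230,365) and (540,365). The case is square to the gripper and centred, so I keep sliding.

Call:
apply_moves(delta_rot=[[0, 0, 0], [0, 0, 0], [0, 0, 0], [0, 0, 0], [0, 0, 0], [0, 0, 0], [0, 0, 0], [0, 0, 0], [0, 0, 0]], linear=[[0.1, 0, 0.035], [0.1, 0, 0.035], [0.1, 0, 0.035], [0.1, 0, 0.035], [0.1, 0, 0.035], [0.1, 0, 0.035], [0.1, 0, 0.035], [0.1, 0, 0.035], [0.1, 0, 0.035]], fingers=[85, 85, 85, 85, 85, 85, 85, 85, 85])

```text
time_s: 8.15
tcp_pos: [0.5726, -0.1055, -0.0046]
ee_rot: [179.9, -19.8, 101.3]
wrist_force: [0.1, -0.6, -0.7]
grip_width: 0.996
```

```bash
python3 -c "
from h import *
go([.016,-.155,-.005],20)
shot('scene','s4.png',(215,125,415,260),4)"
```

```text
t 8.15 tcp [ 0.5726 -0.1055 -0.0046] rpy [179.87 -19.76 101.3 ] F [ 0.1 -0.6 -0.7]
turn units [0.   0.04 0.05]
shift units [0.23 0.02 0.09]
step tcp [ 0.0149 -0.1674 -0.0046] F step [-0.06 -0.62 -0.72]
tilt 19.76
leading corner step [ 0.0148 -0.1614  0.0113] trailing [ 0.0149 -0.1821  0.0039]
```

View pics/s4.png

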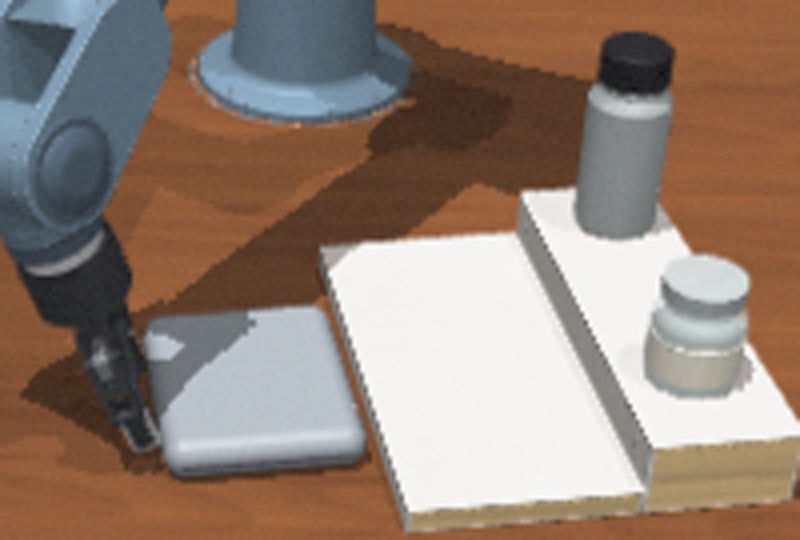

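Small gap left, and parallel. Finer steps now.

Call:
apply_moves(delta_rot=[[0, 0, 0], [0, 0, 0], [0, 0, 0]], linear=[[0.06, 0, 0.02], [0.06, 0, 0.02], [0.06, 0, 0.02]], fingers=[85, 85, 85])

```text
time_s: 8.5
tcp_pos: [0.5703, -0.0947, -0.0044]
ee_rot: [179.9, -19.8, 101.3]
wrist_force: [0.0, -1.9, -1.5]
grip_width: 0.994
```

Call:
apply_moves(delta_rot=[[0, 0, 0], [0, 0, 0]], linear=[[0.06, 0, 0.02], [0.06, 0, 0.02]], fingers=[85, 85])

```text
time_s: 8.7
tcp_pos: [0.5705, -0.0938, -0.004]
ee_rot: [179.8, -19.0, 101.4]
wrist_force: [-1.4, -14.9, -2.3]
grip_width: 0.995
```

```bash
python3 -c "
from h import *
go([.016,-.155,-.005],20)"
```

```text
t 8.7 tcp [ 0.5705 -0.0938 -0.004 ] rpy [179.78 -19.01 101.44] F [ -1.4 -14.9  -2.3]
turn units [0.01 0.16 0.07]
shift units [0.   0.02 0.02]
step tcp [ 0.0151 -0.1556 -0.004 ] F step [ -4.24 -14.32  -2.25]
tilt 19.01
leading corner step [ 0.015  -0.1494  0.0119] trailing [ 0.0151 -0.1702  0.0047]
```

Call:
apply_moves(delta_rot=[[0, 0.05, 0], [0, 0, 0], [0, 0, 0]], linear=[[0.054, 0, -0.044], [0.054, 0, -0.044], [0.054, 0, -0.044]], fingers=[85, 85, 85])

```text
time_s: 9.0
tcp_pos: [0.5705, -0.094, 0.0054]
ee_rot: [179.7, -18.7, 101.4]
wrist_force: [0.2, -7.1, -1.6]
grip_width: 1.0
```

```bash
python3 -c "
from h import *
go([.016,-.155,-.005],20)
shot('wrist','w5.png',None,1.5)
shot('scene','s5.png',(215,125,415,260),4)"
```

```text
t 9.0 tcp [ 0.5705 -0.094   0.0054] rpy [179.68 -18.66 101.41] F [ 0.2 -7.1 -1.6]
turn units [0.03 0.22 0.07]
shift units [-0.05  0.02  0.2 ]
step tcp [ 0.015  -0.1558  0.0054] F step [-1.16 -6.98 -1.61]
tilt 18.66
leading corner step [ 0.0149 -0.1495  0.0212] trailing [ 0.0151 -0.1703  0.0142]
```

View pics/s5.png

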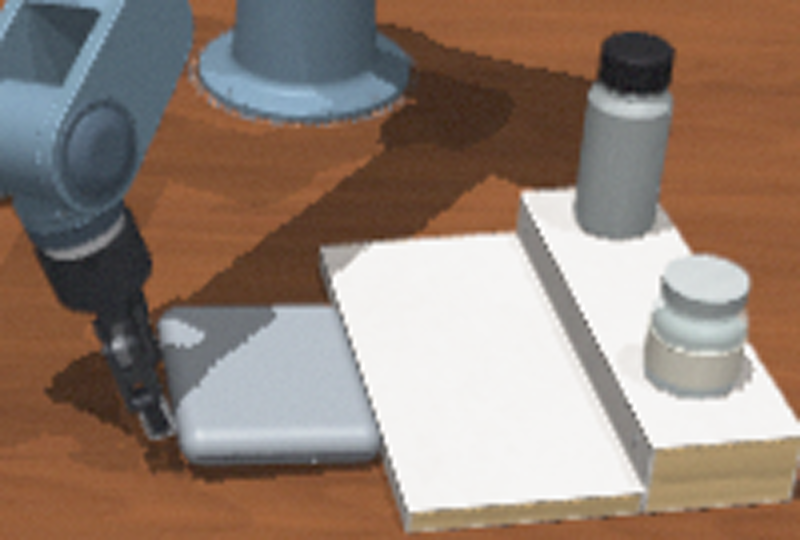

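View pics/w5.png

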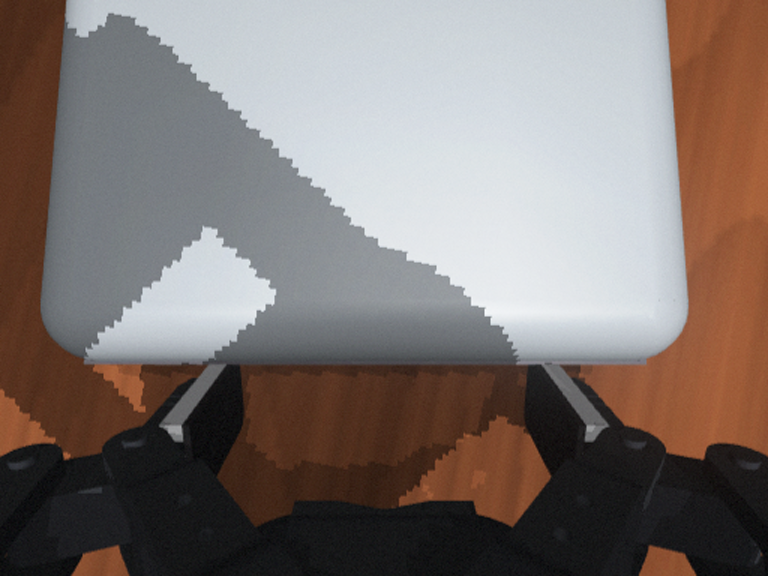

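The case's corners sit at the same width in the wrist view (40 to 688) although the camera rose 9 mm, so the edge is lifting with the fingers.

Call:
apply_moves(delta_rot=[[0, 0.05, 0], [0, 0.05, 0], [0, 0, 0], [0, 0, 0], [0, 0, 0]], linear=[[0.067, 0, -0.06], [0.067, 0, -0.06], [0.067, 0, -0.06], [0.067, 0, -0.06], [0.067, 0, -0.06]], fingers=[85, 85, 85, 85, 85])

```text
time_s: 9.6
tcp_pos: [0.5704, -0.0914, 0.0269]
ee_rot: [179.4, -18.2, 101.4]
wrist_force: [0.4, -6.1, -0.8]
grip_width: 0.995
```

```bash
python3 -c "
from h import *
go([.016,-.155,-.005],20)
shot('wrist','w6.png',None,1.0)
shot('scene','s6.png',(215,125,415,260),4)"
```

```text
t 9.6 tcp [ 0.5704 -0.0914  0.0269] rpy [179.45 -18.25 101.43] F [ 0.4 -6.1 -0.8]
turn units [0.07 0.29 0.07]
shift units [-0.23  0.    0.59]
step tcp [ 0.0155 -0.1532  0.0269] F step [-0.79 -6.07 -0.79]
tilt 18.25
leading corner step [ 0.0153 -0.1468  0.0426] trailing [ 0.0155 -0.1677  0.0358]
```

View pics/s6.png

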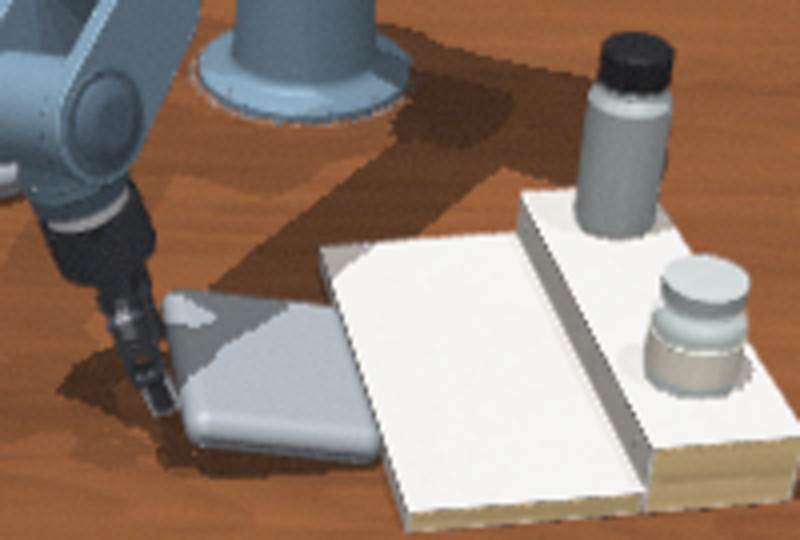

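View pics/w6.png

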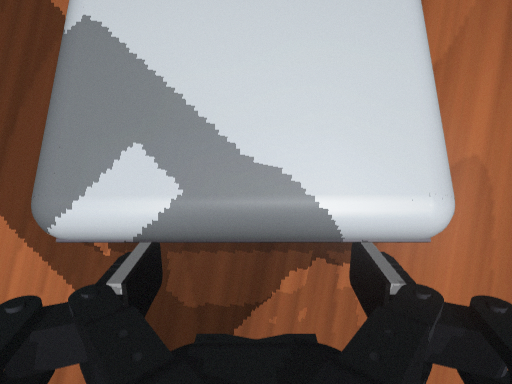

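Call:
apply_moves(delta_rot=[[0, 0.05, 0], [0, 0.05, 0], [0, 0.05, 0], [0, 0, 0], [0, 0, 0]], linear=[[0.085, 0, -0.055], [0.085, 0, -0.055], [0.085, 0, -0.055], [0.085, 0, -0.055], [0.085, 0, -0.055]], fingers=[85, 85, 85, 85, 85])

```text
time_s: 10.2
tcp_pos: [0.5703, -0.0841, 0.0491]
ee_rot: [179.1, -18.1, 101.6]
wrist_force: [1.0, -5.4, 0.9]
grip_width: 0.997
```

```bash
python3 -c "
from h import *
go([.016,-.155,-.005],20)
shot('wrist','w7.png',None,1.0)
shot('scene','s7.png',(215,125,415,260),4)"
```

```text
t 10.2 tcp [ 0.5703 -0.0841  0.0491] rpy [179.14 -18.12 101.6 ] F [ 1.  -5.4  0.9]
turn units [0.11 0.31 0.1 ]
shift units [-0.51 -0.03  0.97]
step tcp [ 0.0167 -0.146   0.0491] F step [-0.1  -5.5   0.94]
tilt 18.13
leading corner step [ 0.0164 -0.1396  0.0649] trailing [ 0.0167 -0.1605  0.0581]
```

View pics/s7.png

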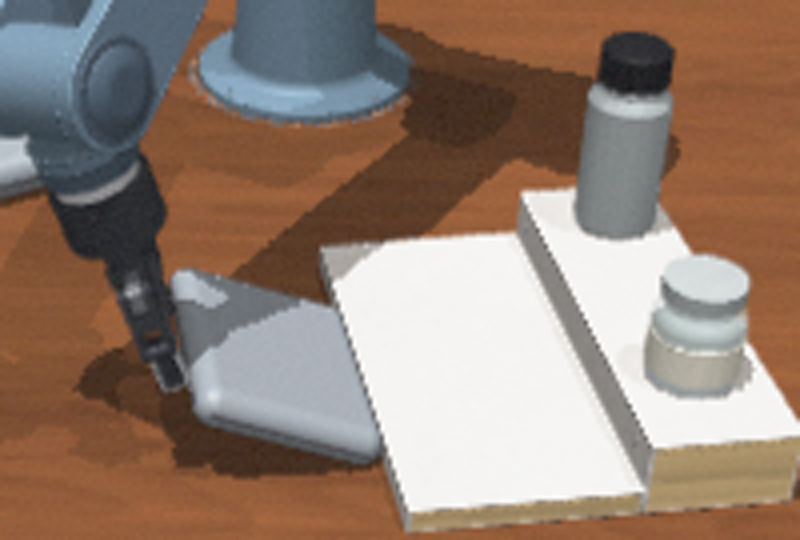

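View pics/w7.png

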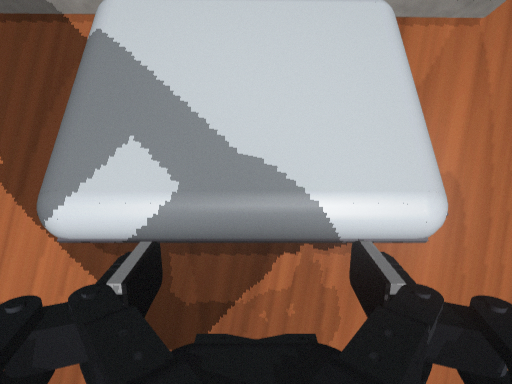

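Call:
apply_moves(delta_rot=[[0.03, 0.05, 0.02], [0.03, 0.05, 0.02], [0.03, 0.05, 0.02], [0, 0.05, 0], [0, 0, 0], [0, 0, 0]], linear=[[0.093, 0, -0.04], [0.093, 0, -0.04], [0.093, 0, -0.04], [0.093, 0, -0.04], [0.093, 0, -0.04], [0.093, 0, -0.04]], fingers=[85, 85, 85, 85, 85, 85])

```text
time_s: 10.9
tcp_pos: [0.5689, -0.0713, 0.0734]
ee_rot: [179.5, -18.1, 101.6]
wrist_force: [0.8, -6.6, 0.8]
grip_width: 0.996
```

```bash
python3 -c "
from h import *
go([.016,-.155,-.005],20)
shot('wrist','w8.png',None,1.0)
shot('scene','s8.png',(215,125,415,260),4)"
```

```text
t 10.9 tcp [ 0.5689 -0.0713  0.0734] rpy [179.52 -18.14 101.61] F [ 0.8 -6.6  0.8]
turn units [0.05 0.31 0.1 ]
shift units [-0.9  -0.05  1.35]
step tcp [ 0.0178 -0.1331  0.0734] F step [-0.48 -6.61  0.79]
tilt 18.14
leading corner step [ 0.0176 -0.1267  0.0892] trailing [ 0.0178 -0.1476  0.0823]
```

View pics/s8.png

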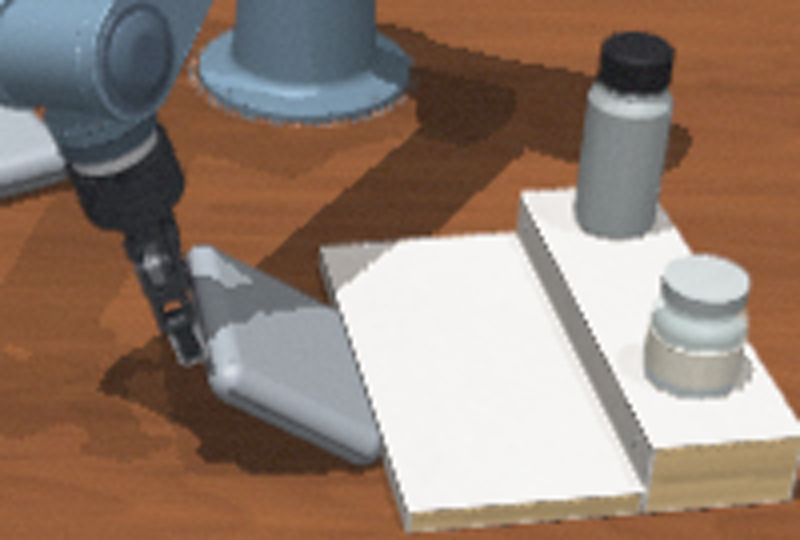

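View pics/w8.png

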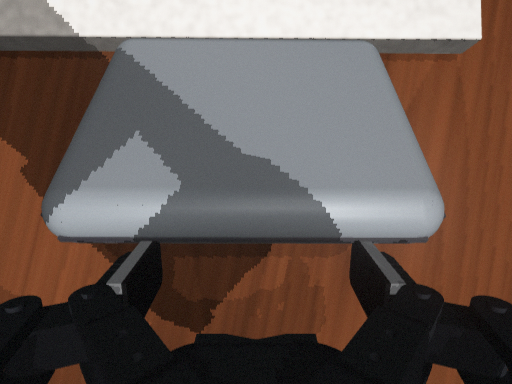

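Call:
apply_moves(delta_rot=[[0.03, 0.05, 0.02], [0.03, 0.05, 0.02], [0, 0.05, 0.02], [0, 0.05, 0], [0, 0, 0], [0, 0, 0]], linear=[[0.092, 0, -0.018], [0.092, 0, -0.018], [0.092, 0, -0.018], [0.092, 0, -0.018], [0.092, 0, -0.018], [0.092, 0, -0.018]], fingers=[85, 85, 85, 85, 85, 85])

```text
time_s: 11.6
tcp_pos: [0.5673, -0.0562, 0.0921]
ee_rot: [179.7, -18.3, 101.5]
wrist_force: [-1.0, -6.6, 3.8]
grip_width: 0.999
```

```bash
python3 -c "
from h import *
go([.016,-.155,-.005],20)
shot('wrist','w9.png',None,1.0)
shot('scene','s9.png',(215,125,415,260),4)"
```

```text
t 11.6 tcp [ 0.5673 -0.0562  0.0921] rpy [179.74 -18.3  101.47] F [-1.  -6.6  3.8]
turn units [0.02 0.28 0.08]
shift units [-1.31 -0.08  1.61]
step tcp [ 0.0191 -0.118   0.0921] F step [-2.24 -6.24  3.81]
tilt 18.3
leading corner step [ 0.019  -0.1116  0.1079] trailing [ 0.0192 -0.1325  0.101 ]
```

View pics/s9.png

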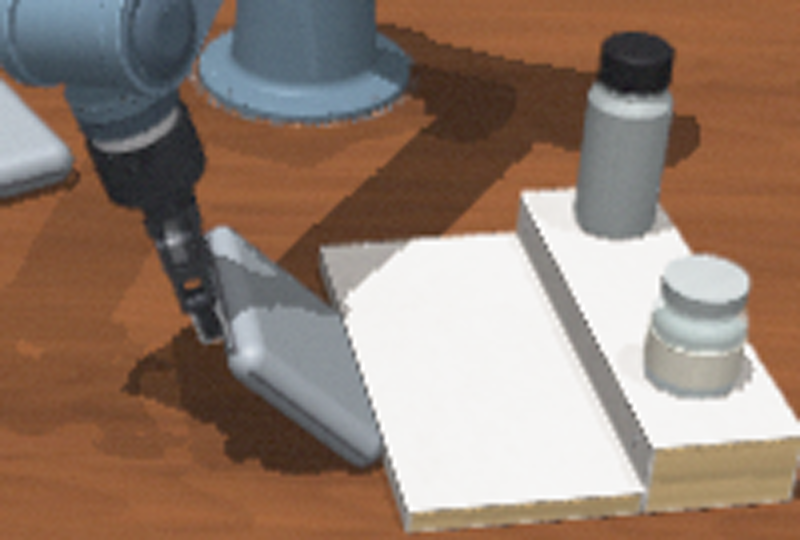

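View pics/w9.png

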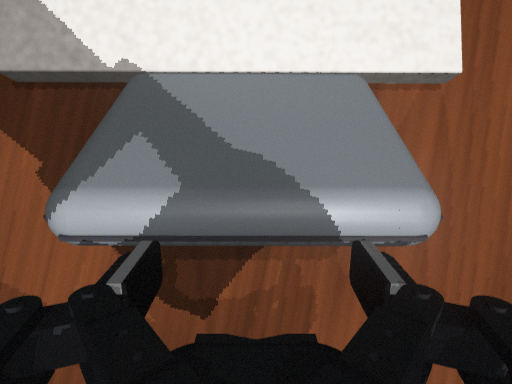

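Call:
apply_moves(delta_rot=[[0, 0.3, 0.02], [0, 0.3, 0.02], [0, 0.3, 0.02], [0, 0.3, 0], [0, 0.3, 0]], linear=[[0.1, 0, 0.01], [0.1, 0, 0.015], [0.1, 0, 0.015], [0.1, 0, 0.02], [0.1, 0, 0.025]], fingers=[85, 85, 85, 85, 85])

```text
time_s: 12.2
tcp_pos: [0.5654, -0.0399, 0.1044]
ee_rot: [179.6, -26.6, 101.5]
wrist_force: [-2.0, -8.8, 7.0]
grip_width: 0.994
```

```bash
cat >> h.py <<'E'
def ang():
    o=get_obs();Rt=R.from_euler("xyz",o["ee_rot"],degrees=True)
    c=st(o["tcp_pos"]+Rt.apply([.011,0,-.013]));F=RS.inv().apply(o["wrist_force"])
    print("r,beta",np.hypot(c[1]+.016,c[2]-.016),np.degrees(np.arctan2(c[2]-.016,-.016-c[1])),"|F|",np.linalg.norm(F))
E
python3 -c "
from h import *
go([.016,-.155,-.005],20);ang()
shot('wrist','w10.png',None,1.0)
shot('scene','s10.png',(215,125,415,260),4)"
```

```text
t 12.2 tcp [ 0.5654 -0.0399  0.1044] rpy [179.61 -26.62 101.52] F [-2.  -8.8  7. ]
turn units [ 0.03 -1.1   0.08]
shift units [-1.93 -0.11  1.48]
step tcp [ 0.0203 -0.1016  0.1044] F step [-3.64 -8.23  7.  ]
tilt 26.62
leading corner step [ 0.0202 -0.0976  0.1209] trailing [ 0.0204 -0.1173  0.1111]
r,beta 0.13294723880912168 52.12870995704088 |F| 11.396182670606393
```

View pics/s10.png

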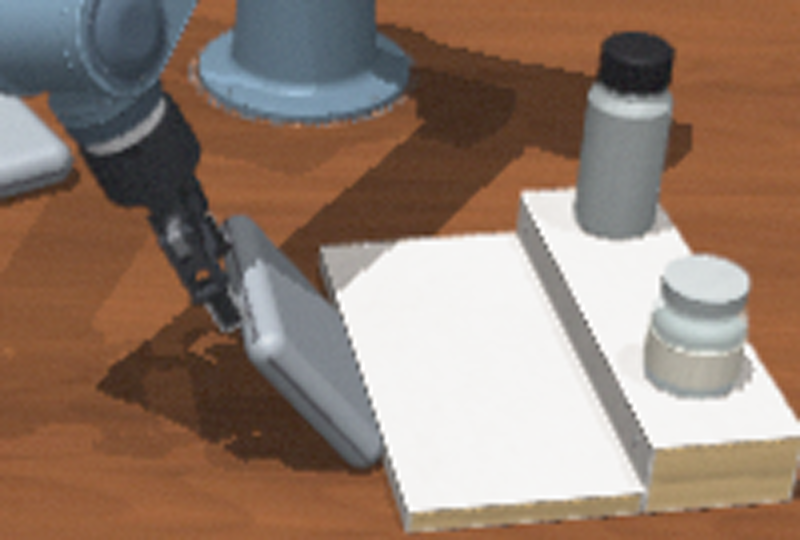

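View pics/w10.png

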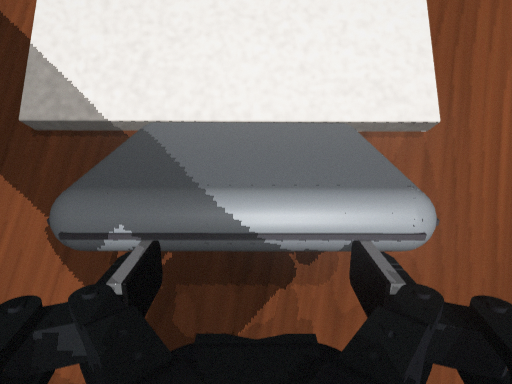

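Call:
apply_moves(delta_rot=[[0, 0.3, 0.01], [0, 0.3, 0.01], [0, 0.3, 0.01], [0, 0.3, 0], [0, 0.3, 0]], linear=[[0.095, -0.01, 0.024], [0.095, -0.01, 0.028], [0.092, -0.01, 0.034], [0.09, 0, 0.038], [0.09, 0, 0.042]], fingers=[85, 85, 85, 85, 85])

```text
time_s: 12.8
tcp_pos: [0.5624, -0.0214, 0.1158]
ee_rot: [179.3, -35.5, 101.7]
wrist_force: [-1.9, -7.0, 7.5]
grip_width: 0.992
```

```bash
python3 -c "
from h import *
go([.016,-.155,-.005],20);ang()
shot('wrist','w11.png',None,1.0)
shot('scene','s11.png',(215,125,415,260),4)"
```

```text
t 12.8 tcp [ 0.5624 -0.0214  0.1158] rpy [179.28 -35.5  101.7 ] F [-1.9 -7.   7.5]
turn units [ 0.07 -2.58  0.09]
shift units [-2.58 -0.13  1.13]
step tcp [ 0.021  -0.0829  0.1158] F step [-3.22 -6.47  7.53]
tilt 35.51
leading corner step [ 0.0208 -0.0815  0.1328] trailing [ 0.021  -0.0994  0.12  ]
r,beta 0.1338771659251734 60.70427771864061 |F| 10.434243912596827
```

View pics/s11.png

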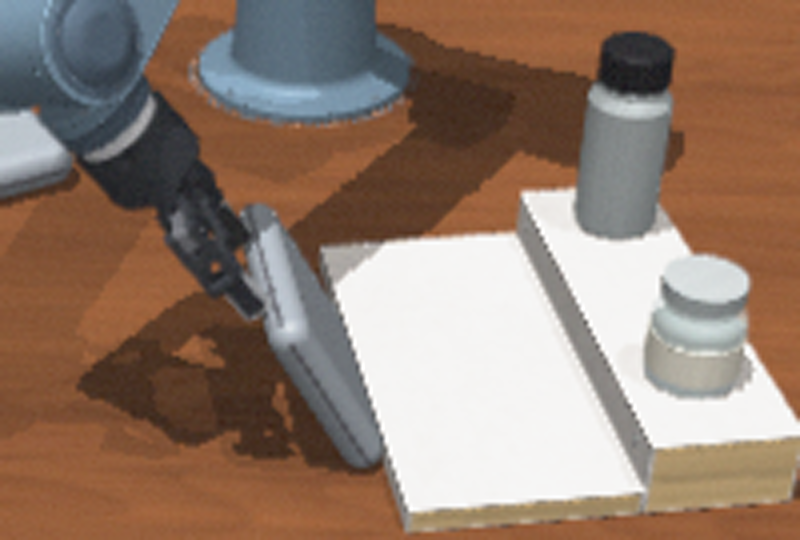

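View pics/w11.png

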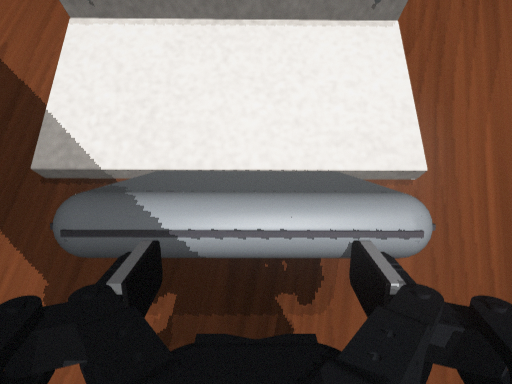

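Call:
apply_moves(delta_rot=[[0, 0.3, 0.01], [0, 0.3, 0.01], [0, 0.3, 0.01], [0, 0.3, 0], [0, 0.3, 0]], linear=[[0.085, -0.01, 0.047], [0.083, -0.01, 0.052], [0.081, -0.01, 0.057], [0.079, 0, 0.06], [0.077, 0, 0.064]], fingers=[85, 85, 85, 85, 85])

```text
time_s: 13.4
tcp_pos: [0.5587, -0.0, 0.1261]
ee_rot: [179.0, -44.9, 102.0]
wrist_force: [-1.8, -5.6, 7.9]
grip_width: 0.996
```

```bash
python3 -c "
from h import *
go([.016,-.155,-.005],20);ang()
shot('wrist','w12.png',None,1.0)
shot('scene','s12.png',(215,125,415,260),4)"
```

```text
t 13.4 tcp [ 0.5587 -0.      0.1261] rpy [178.95 -44.91 102.  ] F [-1.8 -5.6  7.9]
turn units [ 0.08 -4.15  0.1 ]
shift units [-3.18 -0.15  0.53]
step tcp [ 0.0214 -0.0613  0.1261] F step [-2.81 -5.17  7.9 ]
tilt 44.91
leading corner step [ 0.0212 -0.0626  0.143 ] trailing [ 0.0215 -0.0782  0.1275]
r,beta 0.1353369178608033 69.84049449026477 |F| 9.850673602891383
```

View pics/s12.png

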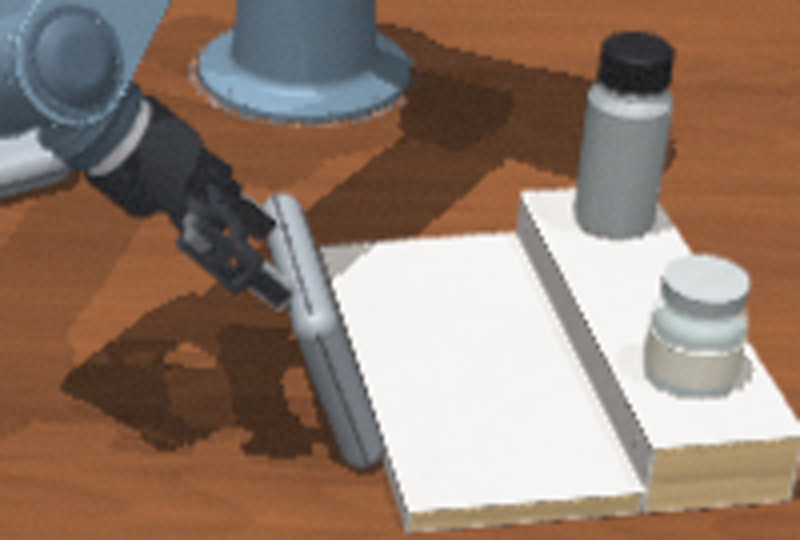

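View pics/w12.png

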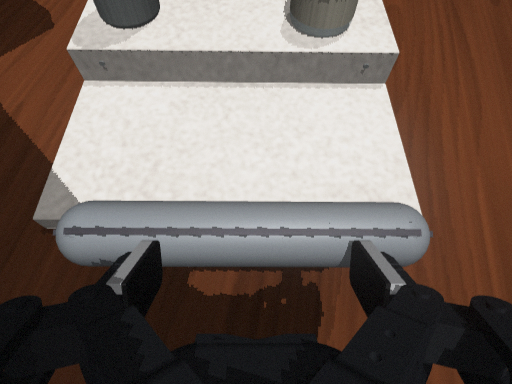

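Call:
apply_moves(delta_rot=[[0, 0, 0.01], [0, 0, 0.01], [0, 0, 0], [0, 0, 0], [0, 0, 0]], linear=[[0.068, -0.01, 0.06], [0.066, -0.01, 0.063], [0.066, 0, 0.064], [0.066, 0, 0.065], [0.064, 0, 0.066]], fingers=[85, 85, 85, 85, 85])

```text
time_s: 14.0
tcp_pos: [0.5548, 0.0224, 0.1332]
ee_rot: [178.9, -45.5, 102.0]
wrist_force: [-1.0, -3.2, 5.6]
grip_width: 0.994
```

```bash
python3 -c "
from h import *
go([.016,-.155,-.005],20);ang()
shot('wrist','w13.png',None,1.0)
shot('scene','s13.png',(215,125,415,260),4)"
```

```text
t 14.0 tcp [0.5548 0.0224 0.1332] rpy [178.91 -45.46 102.  ] F [-1.  -3.2  5.6]
turn units [ 0.09 -4.24  0.1 ]
shift units [-3.6  -0.16  0.28]
step tcp [ 0.0218 -0.0385  0.1332] F step [-1.56 -2.98  5.64]
tilt 45.47
leading corner step [ 0.0216 -0.04    0.1502] trailing [ 0.0219 -0.0555  0.1345]
r,beta 0.13632498833069123 79.84464110148615 |F| 6.569409755666781
```

View pics/s13.png

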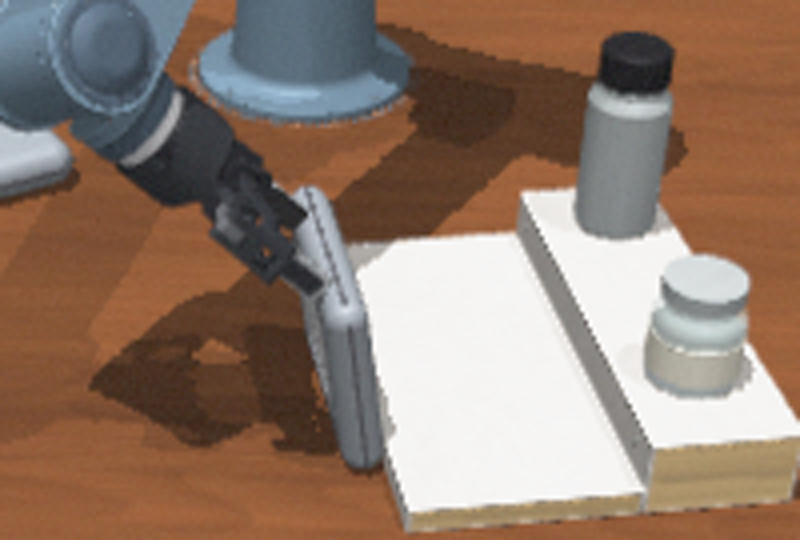

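View pics/w13.png

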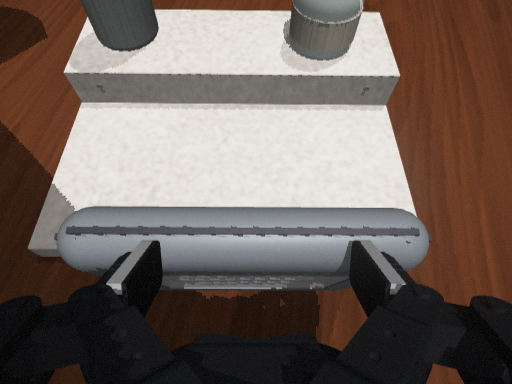

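Call:
apply_moves(delta_rot=[[0, 0, 0], [0, 0, 0], [0, 0, 0], [0, 0, 0], [0, 0, 0]], linear=[[0.055, 0, 0.06], [0.053, 0, 0.061], [0.053, 0, 0.062], [0.052, 0, 0.063], [0.052, 0, 0.063]], fingers=[85, 85, 85, 85, 85])

```text
time_s: 14.6
tcp_pos: [0.5506, 0.0454, 0.1366]
ee_rot: [178.9, -46.2, 102.1]
wrist_force: [0.5, -0.4, 5.2]
grip_width: 0.996
```

```bash
python3 -c "
from h import *
go([.016,-.155,-.005],20);ang()
shot('wrist','w14.png',None,1.0)
shot('scene','s14.png',(215,125,415,260),4)"
```

```text
t 14.6 tcp [0.5506 0.0454 0.1366] rpy [178.89 -46.16 102.15] F [ 0.5 -0.4  5.2]
turn units [ 0.08 -4.36  0.12]
shift units [-3.98 -0.18 -0.06]
step tcp [ 0.0222 -0.0151  0.1366] F step [ 0.4  -0.44  5.2 ]
tilt 46.16
leading corner step [ 0.0219 -0.0169  0.1536] trailing [ 0.0222 -0.0321  0.1377]
r,beta 0.13756683534544886 89.63511080248456 |F| 5.229696398450534
```

View pics/s14.png

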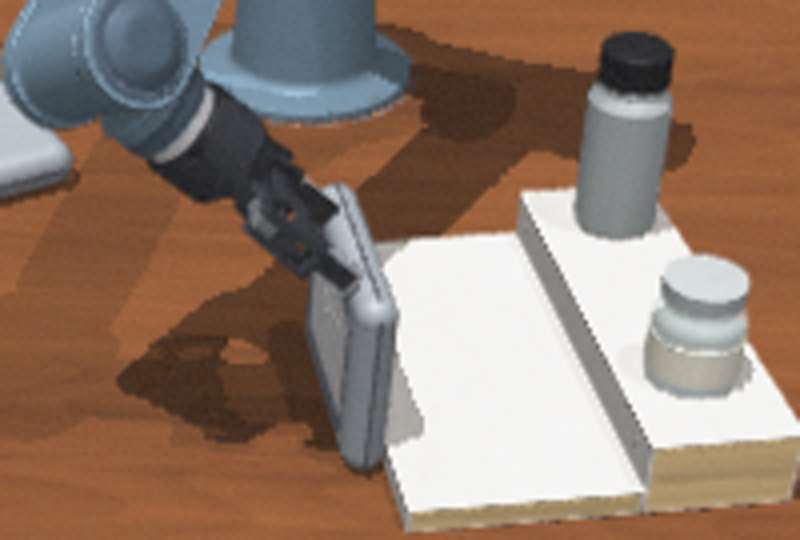

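View pics/w14.png

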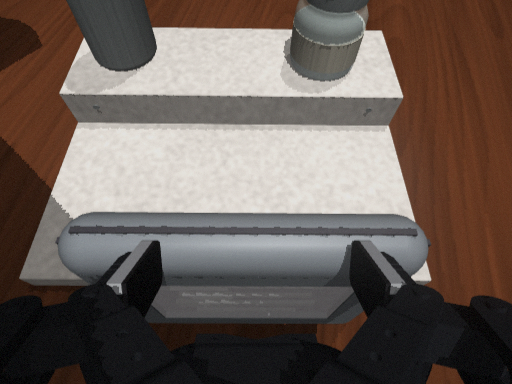

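Call:
apply_moves(delta_rot=[[0, 0, 0], [0, 0, 0], [0, 0, 0], [0, 0, 0]], linear=[[0.055, 0, 0.058], [0.055, 0, 0.058], [0.054, 0, 0.06], [0.053, 0, 0.062]], fingers=[85, 85, 85, 85])

```text
time_s: 15.1
tcp_pos: [0.547, 0.0631, 0.1354]
ee_rot: [178.9, -46.2, 102.1]
wrist_force: [0.4, -0.5, 0.9]
grip_width: 0.994
```

```bash
python3 -c "
from h import *
go([.016,-.155,-.005],20);ang()
shot('wrist','w15.png',None,1.0)
shot('scene','s15.png',(215,125,415,260),4)"
```

```text
t 15.1 tcp [0.547  0.0631 0.1354] rpy [178.92 -46.21 102.11] F [ 0.4 -0.5  0.9]
turn units [ 0.08 -4.37  0.12]
shift units [-4.21 -0.17 -0.34]
step tcp [0.0219 0.003  0.1354] F step [ 0.28 -0.54  0.9 ]
tilt 46.22
leading corner step [0.0217 0.0012 0.1523] trailing [ 0.022  -0.014   0.1364]
r,beta 0.1373723181767335 97.18338825613858 |F| 1.085525151841975
```

View pics/s15.png

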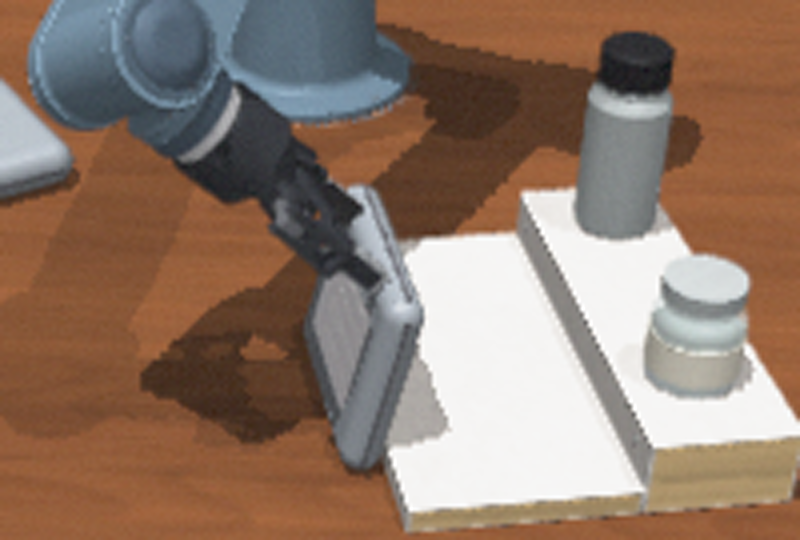

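View pics/w15.png

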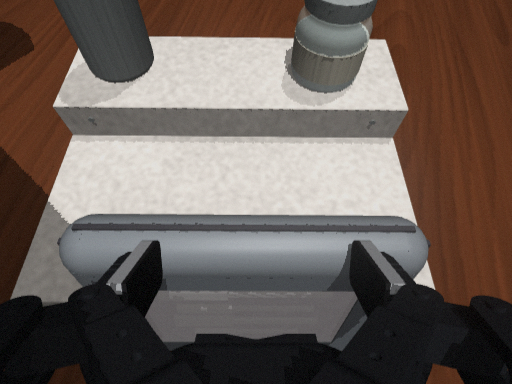

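Call:
apply_moves(delta_rot=[[0, 0, 0], [0, 0, 0], [0, 0, 0], [0, 0, 0]], linear=[[0.046, 0, 0.067], [0.045, 0, 0.068], [0.044, 0, 0.069], [0.043, 0, 0.07]], fingers=[85, 85, 85, 85])

```text
time_s: 15.6
tcp_pos: [0.5429, 0.0801, 0.131]
ee_rot: [179.1, -46.2, 102.0]
wrist_force: [-0.2, 0.2, -0.0]
grip_width: 0.994
```

```bash
python3 -c "
from h import *
go([.016,-.155,-.005],20);ang()
shot('wrist','w16.png',None,1.0)
shot('scene','s16.png',(215,125,415,260),4)"
```

```text
t 15.6 tcp [0.5429 0.0801 0.131 ] rpy [179.06 -46.23 102.02] F [-0.2  0.2 -0. ]
turn units [ 0.06 -4.37  0.11]
shift units [-4.39 -0.16 -0.65]
step tcp [0.0212 0.0204 0.131 ] F step [-0.19  0.21 -0.  ]
tilt 46.24
leading corner step [0.021  0.0187 0.148 ] trailing [0.0213 0.0034 0.1321]
r,beta 0.13643704054483585 104.7175949810729 |F| 0.28072320758987307
```

View pics/s16.png

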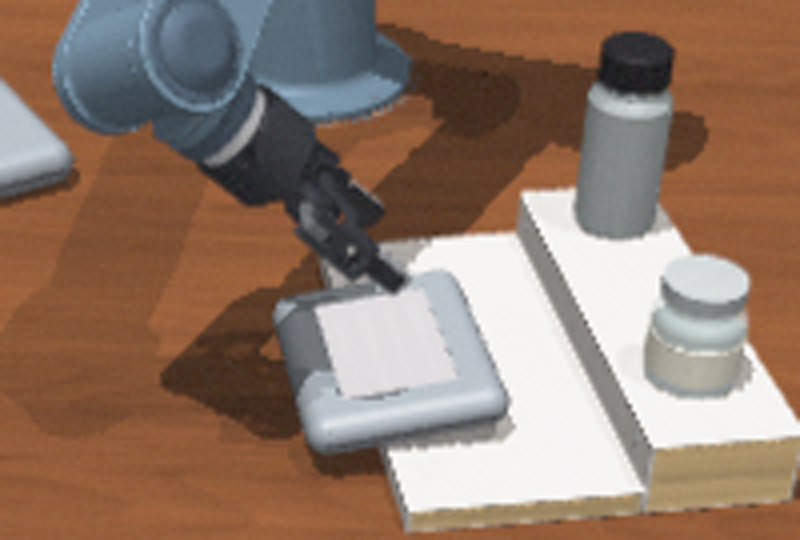

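View pics/w16.png

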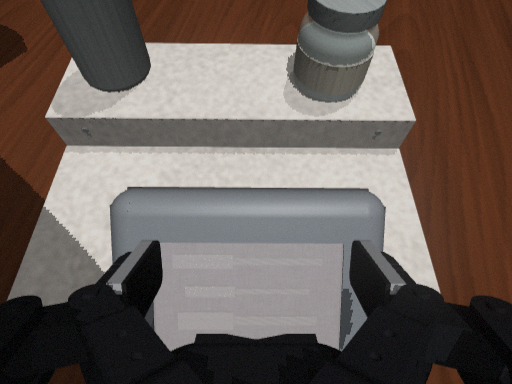

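Call:
apply_moves(delta_rot=[[0, 0, 0], [0, 0, 0], [0, -0.8, 0], [0, -0.8, 0], [0, -0.8, 0], [0, -0.8, 0], [0, -0.8, 0], [0, -0.8, 0]], linear=[[0, 0, -0.5], [0, 0, -0.5], [-0.5, 0, -0.3], [-0.5, 0, 0], [-0.5, 0, 0], [-0.3, 0, 0], [0, 0, 0], [0, 0, 0]], fingers=[85, 85, 85, 85, 85, 85, 85, 85])

```text
time_s: 16.5
tcp_pos: [0.567, -0.0406, 0.1176]
ee_rot: [179.4, -16.3, 101.4]
wrist_force: [0.1, 0.4, -0.4]
grip_width: 0.992
```

```bash
python3 -c "
from h import *
go([.016,-.09,.03],10);ang()
shot('wrist','w17.png',None,1.5)
shot('scene','s17.png',(215,125,415,260),4)"
```

```text
t 16.5 tcp [ 0.567  -0.0406  0.1176] rpy [179.36 -16.33 101.37] F [ 0.1  0.4 -0.4]
turn units [ 0.09 -1.05  0.05]
shift units [-0.25 -0.13  1.75]
step tcp [ 0.0218 -0.1027  0.1176] F step [ 0.13  0.35 -0.4 ]
tilt 16.33
leading corner step [ 0.0216 -0.0958  0.1331] trailing [ 0.0217 -0.1169  0.127 ]
r,beta 0.14170848951413492 55.75011843618427 |F| 0.5521073230496392
```

View pics/s17.png

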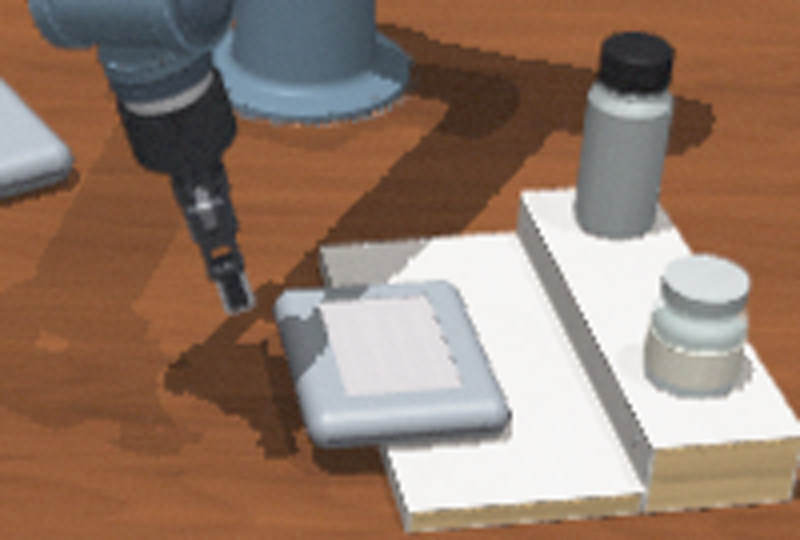

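View pics/w17.png

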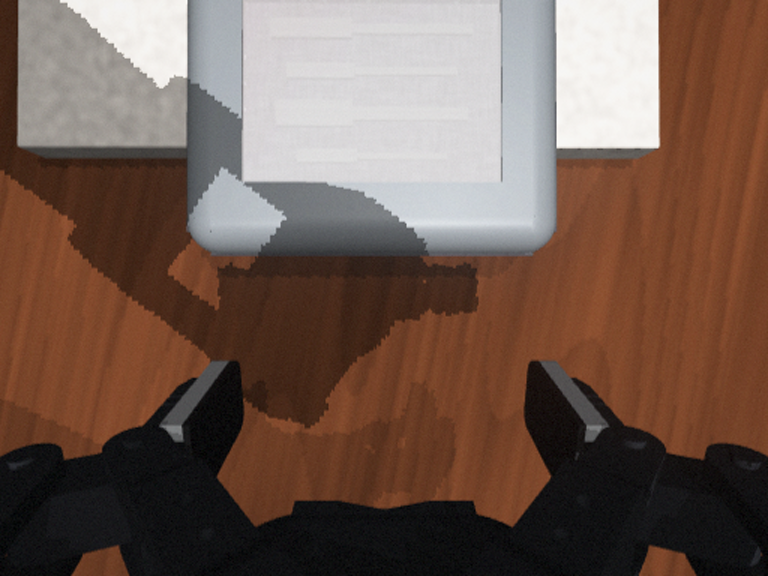

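Run:
```python
from h import *
g,o=shot('wrist')
W=lambda x,y:((x+.5)/1.5-.5,(y+.5)/1.5-.5)
for p,z in [((212,255),.036),((535,255),.036),((19,148),.022),((659,149),.022),((187,200),.038),((556,200),.038),((241,181),.054),((501,181),.054)]:
    print(p,np.round(st(onz(g,W(*p),z,o)),4))
go([.01,-.085,.05],4)
```

```text
(212, 255) [-0.063  -0.0573  0.036 ]
(535, 255) [ 0.0976 -0.0562  0.036 ]
(19, 148) [-0.1692 -0.0008  0.022 ]
(659, 149) [0.1683 0.0019 0.022 ]
(187, 200) [-0.0749 -0.0305  0.038 ]
(556, 200) [ 0.1073 -0.029   0.038 ]
(241, 181) [-0.0439 -0.0246  0.054 ]
(501, 181) [ 0.0758 -0.0235  0.054 ]
t 16.65 tcp [ 0.5667 -0.0391  0.118 ] rpy [179.34 -16.58 101.53] F [ 0.   1.  -0.4]
turn units [ 0.09 -2.1   0.07]
shift units [-0.08 -0.25  1.39]
step tcp [ 0.0218 -0.1011  0.118 ] F step [ 0.24  0.99 -0.36]
tilt 16.59
leading corner step [ 0.0216 -0.0943  0.1336] trailing [ 0.0218 -0.1154  0.1273]
```

Call:
apply_moves(delta_rot=[[0.05, -0.7, 0], [0.04, -0.7, 0], [0, -0.7, 0], [0, 0, 0], [0, 0, 0], [0, 0, 0]], linear=[[0, -0.04, 0.3], [0, -0.04, 0.3], [0, -0.04, 0.3], [0, 0, 0.4], [0, 0, 0.4], [0, 0, 0.1]], fingers=[85, 85, 85, 85, 85, 85])

```text
time_s: 17.25
tcp_pos: [0.5599, -0.0304, 0.0268]
ee_rot: [179.9, -3.9, 101.2]
wrist_force: [-1.2, -0.1, 0.2]
grip_width: 1.001
```

```bash
python3 -c "
from h import *
go([.016,-.09,.017],4)
"
```

```text
t 17.25 tcp [ 0.5599 -0.0304  0.0268] rpy [179.87  -3.93 101.21] F [-1.2 -0.1  0.2]
turn units [0.02 0.01 0.04]
shift units [ 0.01 -0.02  0.2 ]
step tcp [ 0.0168 -0.0912  0.0268] F step [-1.21  0.12  0.15]
tilt 3.93
leading corner step [ 0.0168 -0.0812  0.0406] trailing [ 0.0168 -0.1031  0.0391]
```

Call:
apply_moves(delta_rot=[[0, 0, 0], [0, 0, -0.04], [0, 0, 0], [0, 0, 0], [0, 0, 0], [0, 0, 0], [0, 0, 0], [0, 0, 0]], linear=[[0, 0, 0.18], [0.06, 0, 0.01], [0.1, 0, 0.007], [0.1, 0, 0.007], [0.1, 0, 0.007], [0.1, 0, 0.007], [0.1, 0, 0.007], [0.1, 0, 0.007]], fingers=[85, 85, 85, 85, 85, 85, 85, 85])

```text
time_s: 18.05
tcp_pos: [0.5552, 0.0032, 0.0195]
ee_rot: [179.6, -3.9, 101.4]
wrist_force: [0.3, -1.7, -0.8]
grip_width: 0.995
```

```bash
python3 -c "
from h import *
go([.016,-.09,.017],4)
shot('wrist','w18.png',None,1.0)
shot('scene','s18.png',(215,125,415,260),4)
"
```

```text
t 18.05 tcp [0.5552 0.0032 0.0195] rpy [179.65  -3.89 101.36] F [ 0.3 -1.7 -0.8]
turn units [0.05 0.02 0.06]
shift units [-0.65 -0.06  0.01]
step tcp [ 0.0186 -0.0574  0.0195] F step [-0.02 -1.76 -0.78]
tilt 3.89
leading corner step [ 0.0185 -0.0473  0.0332] trailing [ 0.0186 -0.0693  0.0318]
```

View pics/w18.png

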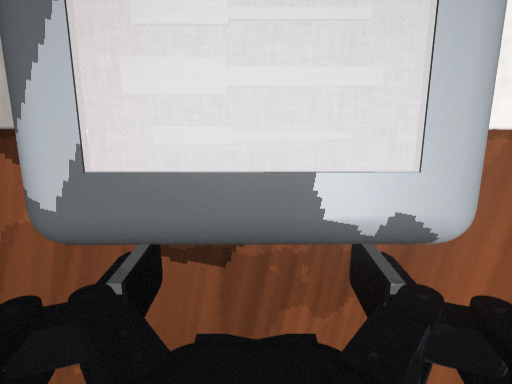

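View pics/s18.png

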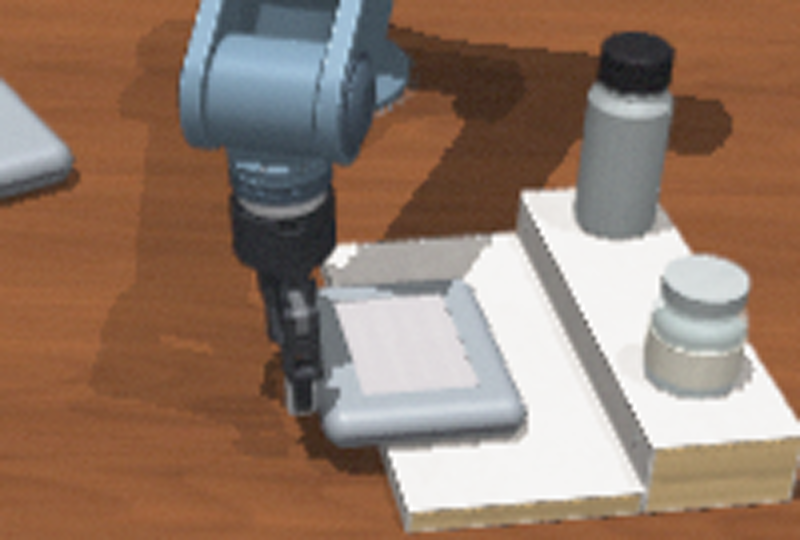

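Call:
apply_moves(delta_rot=[[0.02, 0, 0], [0.02, 0, 0], [0, 0, 0], [0, 0, 0], [0, 0, 0], [0, 0, 0], [0, 0, 0], [0, 0, 0]], linear=[[0.1, 0, 0.007], [0.1, 0, 0.007], [0.1, 0, 0.007], [0.1, 0, 0.007], [0.1, 0, 0.007], [0.1, 0, 0.007], [0.1, 0, 0.007], [0.1, 0, 0.007]], fingers=[85, 85, 85, 85, 85, 85, 85, 85])

```text
time_s: 18.95
tcp_pos: [0.5471, 0.0452, 0.0196]
ee_rot: [179.9, -3.8, 101.4]
wrist_force: [0.9, -1.3, -0.5]
grip_width: 0.995
```

```bash
python3 -c "
from h import *
go([.016,-.09,.017],4)
shot('wrist','w19.png',None,1.0)
shot('scene','s19.png',(215,125,415,260),4)
"
```

```text
t 18.95 tcp [0.5471 0.0452 0.0196] rpy [179.88  -3.85 101.36] F [ 0.9 -1.3 -0.5]
turn units [0.02 0.03 0.06]
shift units [-1.51 -0.06 -0.05]
step tcp [ 0.0187 -0.0147  0.0196] F step [ 0.64 -1.5  -0.51]
tilt 3.85
leading corner step [ 0.0186 -0.0046  0.0333] trailing [ 0.0187 -0.0265  0.0319]
```

View pics/s19.png

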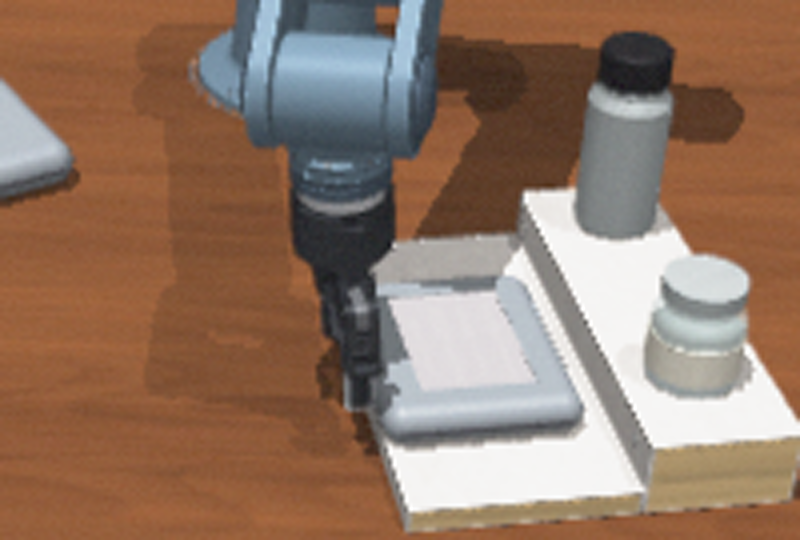

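Call:
apply_moves(delta_rot=[[0, 0, 0], [0, 0, 0], [0, 0, 0], [0, 0, 0], [0, 0, 0]], linear=[[0.1, 0, 0.007], [0.1, 0, 0.007], [0.08, 0, 0.005], [0.06, 0, 0.004], [0.05, 0, 0.003]], fingers=[85, 85, 85, 85, 85])

```text
time_s: 19.55
tcp_pos: [0.5429, 0.0659, 0.0196]
ee_rot: [179.9, -3.9, 101.4]
wrist_force: [0.3, -1.0, -0.1]
grip_width: 0.993
```

```bash
python3 -c "
from h import *
go([.016,.01,.0196],4)
"
```

```text
t 19.55 tcp [0.5429 0.0659 0.0196] rpy [179.89  -3.85 101.37] F [ 0.3 -1.  -0.1]
turn units [0.01 0.02 0.06]
shift units [ 0.07 -0.05  0.01]
step tcp [0.0185 0.0065 0.0196] F step [ 0.1  -0.99 -0.12]
tilt 3.86
leading corner step [0.0184 0.0166 0.0333] trailing [ 0.0185 -0.0054  0.0319]
```

Call:
apply_moves(delta_rot=[[0, 0, 0], [0, 0, 0]], linear=[[0.04, 0, 0.003], [0.04, 0, 0.003]], fingers=[85, 85])

```text
time_s: 19.75
tcp_pos: [0.5423, 0.0687, 0.0197]
ee_rot: [179.9, -3.6, 101.4]
wrist_force: [-0.1, -14.9, -0.3]
grip_width: 0.995
```

Call:
apply_moves(delta_rot=[[0, 0, 0], [0, 0, 0]], linear=[[0.04, 0, 0.003], [0.04, 0, 0.003]], fingers=[85, 85])

```text
time_s: 19.95
tcp_pos: [0.5424, 0.0685, 0.0198]
ee_rot: [179.9, -3.2, 101.5]
wrist_force: [0.5, -11.5, -0.9]
grip_width: 0.992
```

```bash
python3 -c "
from h import *
go([.016,.01,.0196],4)
shot('wrist','w20.png',None,1.5)
"
```

```text
t 19.95 tcp [0.5424 0.0685 0.0198] rpy [179.89  -3.15 101.48] F [  0.5 -11.5  -0.9]
turn units [0.01 0.14 0.08]
shift units [ 0.02 -0.05  0.  ]
step tcp [0.0184 0.0091 0.0198] F step [ -1.69 -11.34  -0.88]
tilt 3.15
leading corner step [0.0183 0.0194 0.0334] trailing [ 0.0185 -0.0026  0.0322]
```

View pics/w20.png

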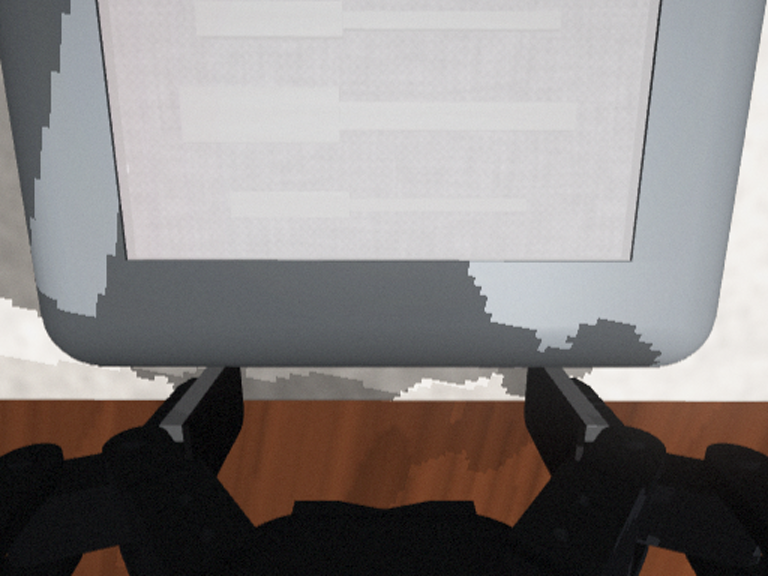

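The push force rose to 11–15 N with no further travel, and the leading corner is at y = 0.0194, where 0.020 is expected for flush. I back off and look.

Call:
apply_moves(delta_rot=[[0, 0, 0], [0, 0, 0], [0, 0, 0], [0, 0, 0], [0, 0, 0], [0, 0, 0], [0, 0, 0], [0, 0, 0], [0, 0, 0], [0, 0, 0]], linear=[[-0.2, 0, 0], [-0.4, 0, 0], [-0.6, 0, 0], [-0.4, 0, -0.4], [0, 0, -0.8], [0, 0, -0.8], [0, 0, -0.8], [0, 0, -0.8], [0, 0, -0.4], [0, 0, 0]], fingers=[85, 85, 85, 85, 85, 85, 85, 85, 85, 85])

```text
time_s: 21.0
tcp_pos: [0.5593, -0.0251, 0.2203]
ee_rot: [-179.8, -3.7, 101.3]
wrist_force: [0.9, 0.1, -0.8]
grip_width: 0.999
```

```bash
python3 -c "
from h import *
go([.016,.05,.25],4)
import pickle
g,o=shot('wrist','w21.png',None,1.5);pickle.dump((g,o),open('w21.pkl','wb'))
shot('top','t21.png',(120,135,270,255),5)
shot('scene','s21.png',(215,125,415,260),4)
"
```

```text
t 21.0 tcp [ 0.5593 -0.0251  0.2203] rpy [-179.84   -3.73  101.3 ] F [ 0.9  0.1 -0.8]
turn units [-0.03  0.05  0.05]
shift units [ 2.75 -0.01 -0.42]
step tcp [ 0.0172 -0.086   0.2203] F step [ 0.88 -0.11 -0.85]
tilt 3.73
leading corner step [ 0.0172 -0.0759  0.234 ] trailing [ 0.0173 -0.0978  0.2325]
```

View pics/w21.png

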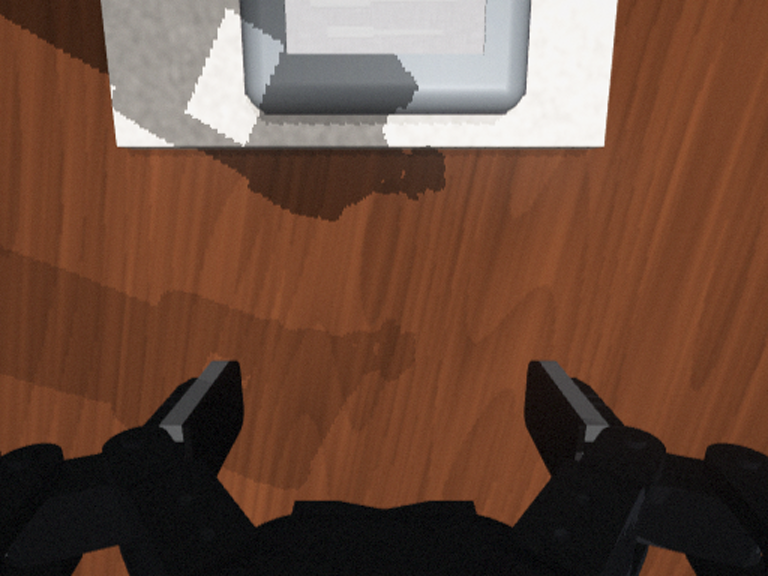

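View pics/s21.png

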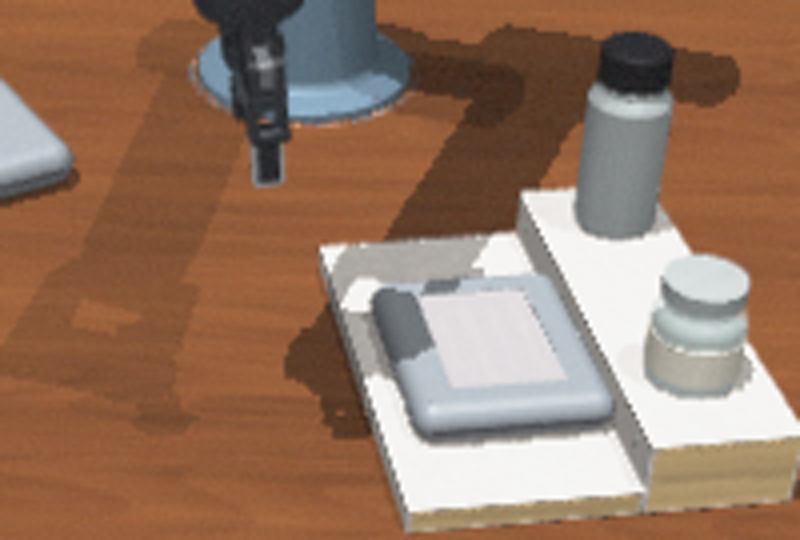

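View pics/t21.png

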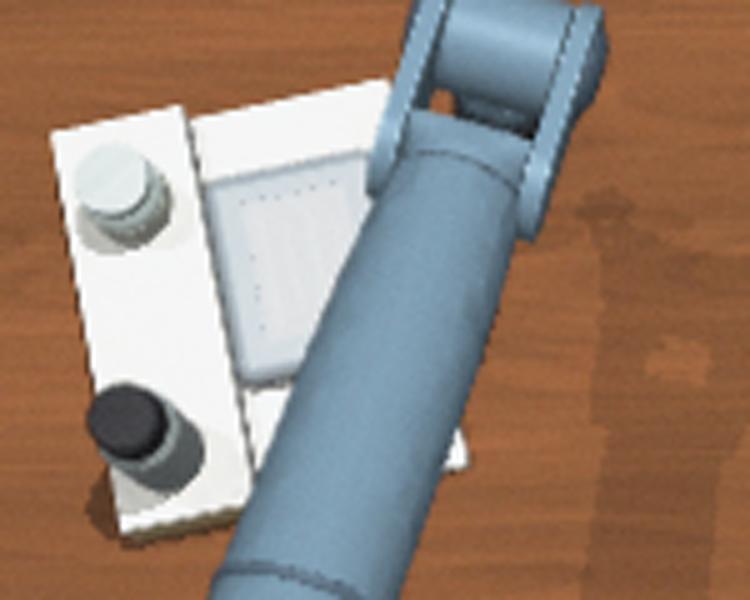

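Call:
apply_moves(delta_rot=[[0, 0, 0], [0, 0, 0], [0, 0, 0], [0, 0, 0], [0, 0, 0]], linear=[[0, 0, -0.8], [0.4, 0, -0.8], [0.8, 0, 0], [0.8, 0, 0], [0, 0, 0]], fingers=[85, 85, 85, 85, 85])

```text
time_s: 21.65
tcp_pos: [0.5342, 0.0718, 0.2917]
ee_rot: [-178.1, -4.6, 101.0]
wrist_force: [-0.4, 0.4, -0.1]
grip_width: 0.995
```

```bash
python3 -c "
from h import *
go([.016,.05,.25],4)
import pickle
g,o=shot('wrist','w22.png',None,1.5);pickle.dump((g,o),open('w22.pkl','wb'))
"
```

```text
t 21.65 tcp [0.5342 0.0718 0.2917] rpy [-178.14   -4.61  101.03] F [-0.4  0.4 -0.1]
turn units [-0.31 -0.1   0.01]
shift units [0.65 0.13 0.89]
step tcp [0.0111 0.0139 0.2917] F step [-0.28  0.48 -0.09]
tilt 4.61
leading corner step [0.0115 0.0238 0.3055] trailing [0.0115 0.0019 0.3037]
```

View pics/w22.png

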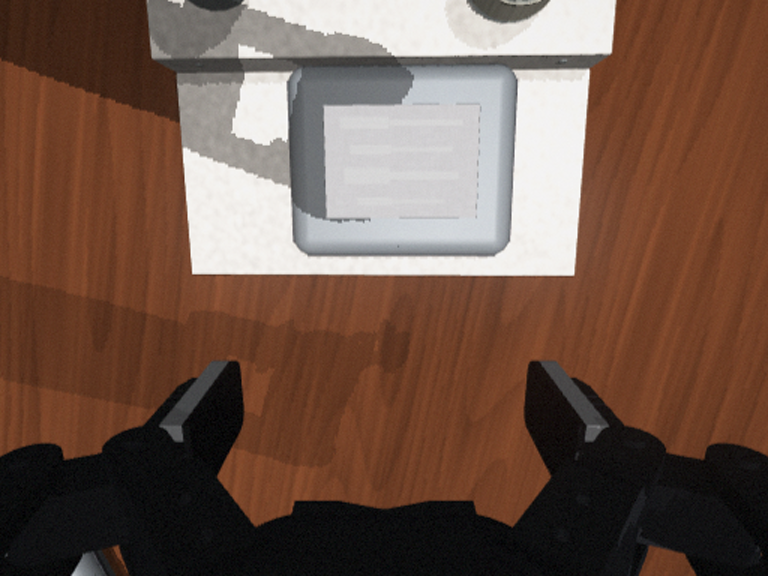

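Run:
```python
from h import *
import pickle
g,o=pickle.load(open('w22.pkl','rb'))
W=lambda x,y:((x+.5)/1.5-.5,(y+.5)/1.5-.5)
P={n:onz(g,W(*p),z,o) for n,p,z in [("fl",(192,274),.022),("fr",(575,274.5),.022),("ol",(310,254),.034),("or",(495,255.5),.034),("il",(305,65.5),.042),("ir",(500,65.5),.042),("upl",(170,71),.022),("upr",(592,69),.022),("wl",(325,105),.054),("wr",(480,103),.054),("el",(291,160),.038),("er",(515,160),.038)]}
m=(P["fl"]+P["fr"])/2;d=P["fr"]-P["fl"];y=np.arctan2(d[1],d[0]);print("front yaw",np.degrees(y),np.linalg.norm(d))
Rr=R.from_euler("z",y)
for n in P: q=Rr.inv().apply(P[n]-m);print(n,np.round(q[:2],4))
```

```text
front yaw 11.392191024127706 0.3387373819278441
fl [-0.1694  0.    ]
fr [0.1694 0.    ]
ol [-0.0603  0.0195]
or [0.097  0.0183]
il [-0.0577  0.1683]
ir [0.0933 0.1665]
upl [-0.1738  0.1703]
upr [0.1709 0.1678]
wl [-0.041   0.1369]
wr [0.077  0.1372]
el [-0.0725  0.0973]
er [0.1091 0.0962]
```

```bash
python3 -c "
from h import *
shot('scene','s23.png');print(sign_off())
"
```

```text
the job is handed in; nothing more can be done
None
```

View pics/s23.png

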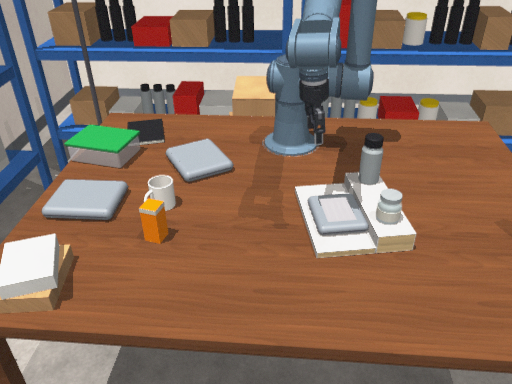

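The case is lying window up on the lower tier, flush and square against the upper tier, and the job was handed in at about 22 s. I pushed it square to the step with both open fingertips and rolled it up on its long edge. I tipped it past upright, where it dropped onto the tier by itself, then pushed it back and drew the arm clear.

- **Position:** the last wrist view puts the case centre at about x 0.018, y 0.093 to 0.094 m in the step frame. The inner side is within about 2 mm of the upper tier's face and parallel to it within about half a degree.
- **Stop:** on the last push the fingers stopped moving as the force rose, which also shows the case against the upper tier.
- **Force:** the highest wrist force I read was about 15 N, against the 30 N limit. I read the force only at the end of each call, so a brief peak in between would not show.
- **Other goods:** in the final scene picture (flask at 372,158; jar at 390,207; mug at 161,193; carton at 154,222) all four stand where they started.
- **Disagreement:** the two camera estimates of the step's near front corner differed by up to about 7 mm at first. I went by the wrist view, which gave a step width of 337 to 339 mm against the stated 340 mm, and by where the case met the step.

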